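# Clear the marker off the gauge case, open it and present the pin gauge

### The job

A marker pen lies on the cover of the gauge case. First stand the marker upright in the tool cup and let go of it; then lift the cover of the case by its bar handle until it stands fully open, draw out the pin gauge that lies beneath it, and present it over the small square inspection pad, level and roughly 15 cm above it. Finish while still holding the gauge there (do not put it down), and do not knock over or shove the stamp, label roll or bottle.

Things in the scene. Friction and masses are not known exactly. Their poses are not given: they have to be found in the camera images.
- case: gauge case: grey open-topped box fixed to the bench, outside 112 mm (its x) by 146 mm (its y) by 46 mm high, walls and floor 4 mm. Origin: centre of its underside on the bench, z up. The cover hinges along its far (+x) edge; the handle is near its -x edge.
- nest (a point): middle of the gauge seat in the case, 5 mm towards -x from the case centre, 12 mm above the bench; axes as the case. Two saddles at y = +27 and -27 mm from it (10 mm long along y, tops 22 mm above the bench, grooves 17 mm wide, open above) carry the gauge along y. 44 mm are free between the saddles, 40 mm or more from gauge to front and back walls.
- cover (a joint): hinge of the flat grey cover (112 x 148 x 3 mm, its top 49.5 mm above the bench when shut), axis along the case's y through point cover_hinge. 0 = shut, grows as the front edge is lifted up and back, end stop 1.85 rad (just past upright). The hinge is stiff (1.5 to 3 N at the handle) and the cover stays where it is left.
- cover_hinge (a point): point on the hinge axis, at the middle of the case's far (+x) edge, 46.5 mm above the bench; axes as the case's.
- cover_handle (a point): middle of the cover's bar handle: a round bar 10 mm thick, 56 mm long along the case's y axis, with its ends bent down to the cover. Moves with the cover; lies 100 mm from the hinge axis towards the front and 33 mm above it when shut; 25 mm are free between bar and cover.
- pin_gauge: pin gauge: steel rod 78 mm long along its y, with a thick middle 13 mm across, thinner pins at both ends; about 45 g. Origin: middle of its underside, z up; hidden in the case at the start. Grasp the middle across 13 mm.
- marker: marker pen: white and black, 135 mm long along its y, 16 mm thick, about 20 g. Origin: middle of its length at its underside as it lies at the start, so 8 mm off its axis. It lies on the shut cover, roughly along the case's y axis. Either end may be up in the cup.
- tool_cup: empty round steel cup fixed to the bench, 64 mm across at the rim, wall 3 mm, 92 mm high. Origin: centre of its underside, z up.
- pad: inspection pad: thin white square tile, 70 x 70 x 4 mm, fixed to the bench. Origin: centre of its underside on the bench.
- stamp: hand stamp with turned wooden knob, 26 x 34 x 64 mm, stands near the front of the case; to be left alone. Origin: centre of its underside.
- label_roll: roll of white labels, 70 mm across, 30 mm high; to be left alone. Origin: at its underside on the bench.
- bottle: white pump bottle, 60 mm across, 136 mm high; to be left alone. Origin: centre of its underside.
Things that resemble listed ones, but are neither listed nor needed, are in the scene too. Leave any black look-alike of the tool_cup alone.

How it is judged:
By the outcome, as a careful person would: the job done as asked, in the order asked, and still so for the second after the job is handed in, while the arm keeps its last pose, push and grip.
It also fails if it takes over 72 s, if anything falls off the work surface, if the arm or the gripper's body presses on something with over 40 N, if the wrist force passes 120 N, or if a joint passes its speed limit or range.

### The arm

A 6-joint arm with a two-finger parallel gripper is mounted at the origin on the work surface; the furniture and walls round the work are solid. World frame = base frame: x ahead of the robot, y to its left, z up, the work surface at z = 0. Lengths are in mm, angles in rad, forces in N, time in s.
With the tool pointing down it reaches from about 400 to 925 mm from the base axis. Payload 12.5 kg.
Tool frame: the origin (TCP) lies midway between the tips of the shut fingers; the grasp point (between the pads) lies 19 mm behind it; y points along the fingers, x is the direction in which the jaws open and shut, and the axes are right-handed (so a half turn about y gives the same grasp; the last joint's range is limited). The gripper opens to 95 mm and grips with 3 to 60 N. Pads are 20 mm wide; open, the fingers measure 119 mm over their backs; the gripper's body (75 mm by 180 mm) begins 59 mm behind the grasp point.
Start: joints at [-1.231, 0.491, 1.559, -0, 1.092, -0.106], TCP at [269.512, -563.924, 214.661] pointing down, gripper open.
Joint ranges: [-3.1, 3.1], [-0.84, 2.19], [0.05, 2.79], [-1.13, 4.28], [0.06, 2.93], [-2.69, 2.69]. Speed limits (rad/s): [2.22, 2.22, 2.79, 3.14, 3.14, 3.14].

### API

Orientations are given as [roll, pitch, yaw] about the fixed x, y, z axes, in that order (R = Rz(yaw) Ry(pitch) Rx(roll)).
In Python, from cell import env, vision, job gives the robot as it stands.
- The arm moves only by the shell command python3 -m crank 'ROWS' [OPENING]. ROWS is JSON, a list of rows, each a list of 6 numbers: the shift along the tool's x, y, z in mm, then the turn, a rotation vector about the tool's x, y, z in degrees. In form: [[x, y, z, rx, ry, rz], ...]. A call has 1 to 5 rows; each row is the pose to reach, as a shift and turn from the pose measured when the call began, along the tool's axes at that moment; what a row does not reach only later rows make up. A row lasts 1/10 s, in which the tool goes at most 50 mm and 8.59 degrees, less where a joint would pass 70% of its speed; a pose out of reach is approached as far as the arm can. A call with a gripper value outside its range is refused whole. OPENING is the opening, from 0 (shut) to 1 (fully open), set as the call begins (- or left out, the last holds). The fingers move at their own pace and stop on an object; the grip force is fixed at half the most. Time passes only in rows, so rows that repeat a pose let the fingers close. It gives the time, the measured TCP pose, the force and the opening at its end, in the units of the state.
- env.state(): the state, without advancing time (a new reading comes with each control period).
- vision.read_camera(name): name is "scene" or "side" or "wrist"; returns (picture, depth): 384x512x3 uint8, blue, green, red; 384x512 float32, mm along the optical axis (not along the pixel's ray), 0 where there is no reading.
- vision.calibration(name): a dict with "vertical_fov" (degrees; the focal length in pixels is half the picture's height over the tangent of half this angle, whatever the lens; pixels are square), "cx", "cy" (the principal point, pixels), "dist" ([k1, k2, p1, p2, k3] as OpenCV has them; the pictures are not rectified), "pose" (4x4, takes a point from camera to world coordinates). Camera axes: x right, y down, z forward; pixel columns grow to the right and rows downward; lengths in mm; the calibration is good to about 2 mm. A picture is of the moment at which its call begins: read the wrist's pose just before it. calibration takes no time and is no camera call; for the wrist camera it gives the pose at the moment of the call.
- job.job_done(): hands the job in, once; it reports no verdict.
The state is a dict: "t": time; "joints": joint angles; "qvel": joint speeds; "tau": joint torques, N m; "eef_pos": TCP position; "tcp_rot": TCP orientation; "ft_force": force on the tool from outside, world axes, zero at the start; "moment": the same for the moment, N m; "opening": opening from 0.0 (shut) to 1.0 (fully open).
Only numpy, scipy, OpenCV 4.12 (cv2) and the standard library are available. Lean on these libraries where they do the work, as an engineer would, in place of code of your own. Each camera call takes 0.05 s, during which the arm holds its last target.

## Working session

There is one attempt and no reset: what is moved stays moved. The work goes in short steps, Python scripts to look and compute and a shell command to move; the robot and the scene stay as the last step left them, time stands still between calls to the robot, and variables do not carry over. Pictures are saved under pics/ and viewed, and the job is handed in when it is done.

```bash
ls; mkdir -p pics
python3 - <<'E'
from cell import env,vision
import cv2,numpy as np
print(env.state())
for n in ["scene","side","wrist"]:
    c=vision.calibration(n);print(n,c)
    p,d=vision.read_camera(n)
    cv2.imwrite(f"pics/{n}0.png",p);np.save(f"pics/{n}0.npy",d)
    print((d>0).mean())
E
```

```text
pics
{'t': 0.0, 'joints': array([-1.23063136e+00,  4.91546697e-01,  1.55945704e+00,  3.22476938e-05,
        1.09167252e+00, -1.05615480e-01]), 'qvel': array([-0.00275597,  0.00040691, -0.00125467,  0.00064475,  0.00179023,
        0.00093851]), 'tau': array([-4.52114373e-04, -6.12638998e+01, -2.58175921e+01,  6.92362594e-02,
        4.82550357e-02, -1.06609316e-04]), 'eef_pos': array([ 269.41474786, -563.68520767,  214.06711957]), 'tcp_rot': array([-1.57065365e+00,  1.07455357e-03, -1.12503068e+00]), 'ft_force': array([-0.37928855,  0.74369288,  0.42670073]), 'moment': array([ 0.00468084, -0.00546868,  0.02163212]), 'opening': 1.001420251219035}
scene {'vertical_fov': 56.37459367697859, 'cx': 261.30531436393613, 'cy': 195.10182222368462, 'dist': array([-0.03365053,  0.        ,  0.        ,  0.        ,  0.        ]), 'pose': array([[-5.31393671e-01, -6.43144318e-01,  5.51349393e-01,
        -2.03820537e+02],
       [-8.47121623e-01,  4.05274670e-01, -3.43711213e-01,
         4.90418230e+02],
       [-2.39202962e-03, -6.49705955e-01, -7.60181853e-01,
         9.50819605e+02],
      
[... 479 characters left out ...]
-7.79526336e-01, -6.26304666e-01,
         6.28132626e+02],
       [ 0.00000000e+00,  0.00000000e+00,  0.00000000e+00,
         1.00000000e+00]])}
0.99609375
wrist {'vertical_fov': 63.80331404289318, 'cx': 253.4942349094637, 'cy': 194.8499689510044, 'dist': array([-0.01962024,  0.        ,  0.        ,  0.        ,  0.        ]), 'pose': array([[ 4.30556260e-01, -8.77339918e-01, -2.11886703e-01,
         3.28331019e+02],
       [-9.02562609e-01, -4.18894927e-01, -9.95378153e-02,
        -5.35746274e+02],
       [-1.42976624e-03,  2.34097645e-01, -9.72212039e-01,
         3.85224944e+02],
       [ 0.00000000e+00,  0.00000000e+00,  0.00000000e+00,
         1.00000000e+00]])}
0.9764556884765625
```

View pics/scene0.png

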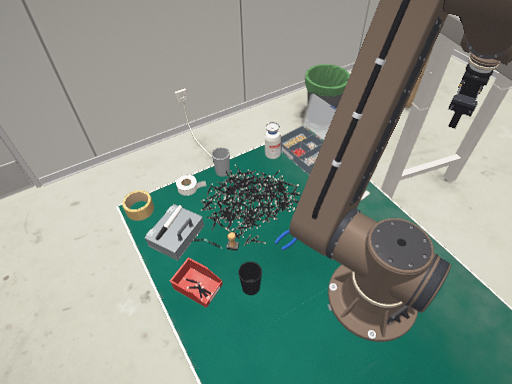

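View pics/side0.png

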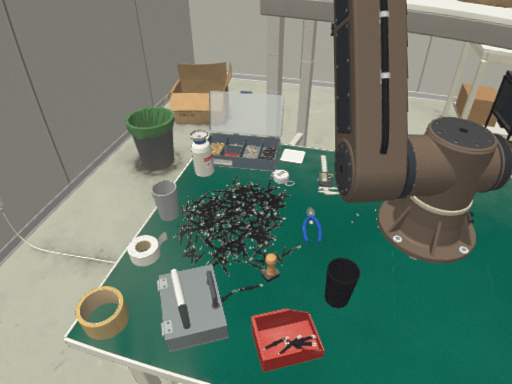

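View pics/wrist0.png

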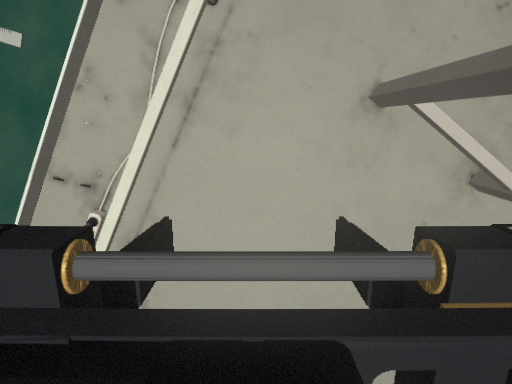

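The side view shows the case with the marker on it at about (190,305), the steel cup at (166,200) and the white tile at (293,156). It also shows the black look-alike cup (340,283), stamp (271,266), label roll (144,250) and bottle (202,157). Next I'll zoom in and compute world maps.

```bash
cat > h.py <<'E'
import numpy as np,cv2
from cell import env,vision
from scipy.spatial.transform import Rotation as Ro
def K(c):
    f=192/np.tan(np.radians(c["vertical_fov"])/2)
    return np.array([[f,0,c["cx"]],[0,f,c["cy"]],[0,0,1.]])
def rays(c,uv):
    n=cv2.undistortPoints(np.asarray(uv,float).reshape(-1,1,2),K(c),np.asarray(c["dist"],float)).reshape(-1,2)
    return np.c_[n,np.ones(len(n))]
def world(c,d):
    v,u=np.mgrid[0:384,0:512]
    r=rays(c,np.c_[u.ravel(),v.ravel()])*d.ravel()[:,None]
    return (r@c["pose"][:3,:3].T+c["pose"][:3,3]).reshape(384,512,3)
def plane(c,uv,z):
    r=rays(c,uv)@c["pose"][:3,:3].T; o=c["pose"][:3,3]
    return o+r*((z-o[2])/r[:,2])[:,None]
def grab(n,tag):
    c=vision.calibration(n);p,d=vision.read_camera(n)
    cv2.imwrite(f"pics/{tag}.png",p);np.savez(f"pics/{tag}.npz",d=d,pose=c["pose"],p=p)
    return c,p,d
def load(n,tag):
    c=vision.calibration(n);z=np.load(f"pics/{tag}.npz");c["pose"]=z["pose"];return c,z["p"],z["d"]
def crop(p,x0,y0,x1,y1,s,fn):
    cv2.imwrite(fn,cv2.resize(p[y0:y1,x0:x1],None,fx=s,fy=s,interpolation=cv2.INTER_CUBIC))
E
python3 - <<'E'
from h import *
for n in ["scene","side"]:
    c=vision.calibration(n);p=cv2.imread(f"pics/{n}0.png");d=np.load(f"pics/{n}0.npy")
    W=world(c,d);np.save(f"pics/{n}W.npy",W)
    S={"scene":dict(cup=(221,153),mk=(171,219),pad=(362,193),roll=(186,182),stamp=(233,236),bottle=(272,127),blk=(250,268),box=(185,245)),
       "side":dict(cup=(166,188),mk=(178,290),pad=(293,156),roll=(144,243),stamp=(271,258),bottle=(201,135),blk=(342,266),box=(205,325))}[n]
    for k,(u,v) in S.items(): print(n,k,W[v,u].round(0))
crop(cv2.imread("pics/side0.png"),60,140,320,360,3,"pics/s1.png")
crop(cv2.imread("pics/scene0.png"),110,110,310,310,3,"pics/s2.png")
E
```

```text
scene cup [688. 106.  64.]
scene mk [506. 377.  64.]
scene pad [162. -37. 268.]
scene roll [672. 261.  12.]
scene stamp [348. 246.  65.]
scene bottle [640. -82. 134.]
scene blk [232. 257.  61.]
scene box [425. 374.  22.]
side cup [669.  99.  69.]
side mk [509. 379.  65.]
side pad [ 389. -233.    4.]
side roll [662. 251.  21.]
side stamp [354. 253.  63.]
side bottle [638. -86. 128.]
side blk [209. 245.  71.]
side box [437. 426.  48.]
```

View pics/s1.png

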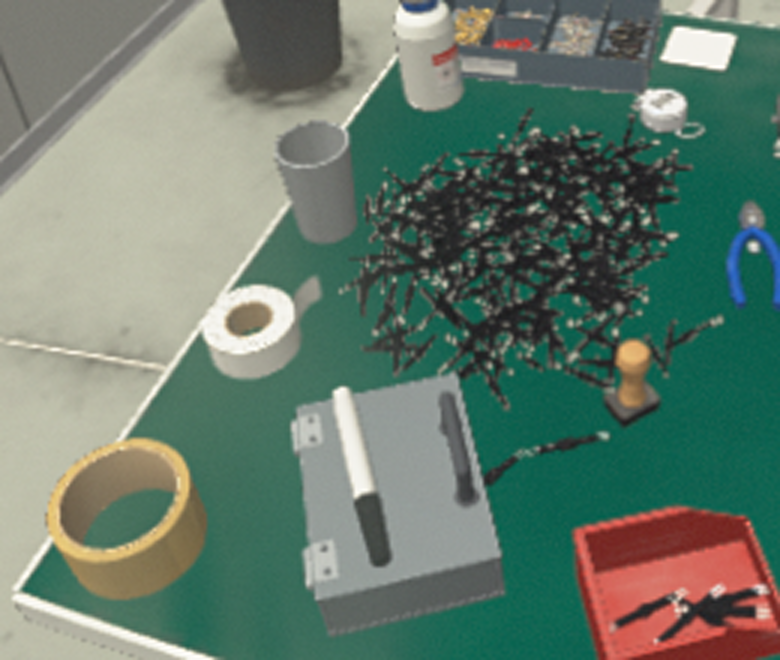

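View pics/s2.png

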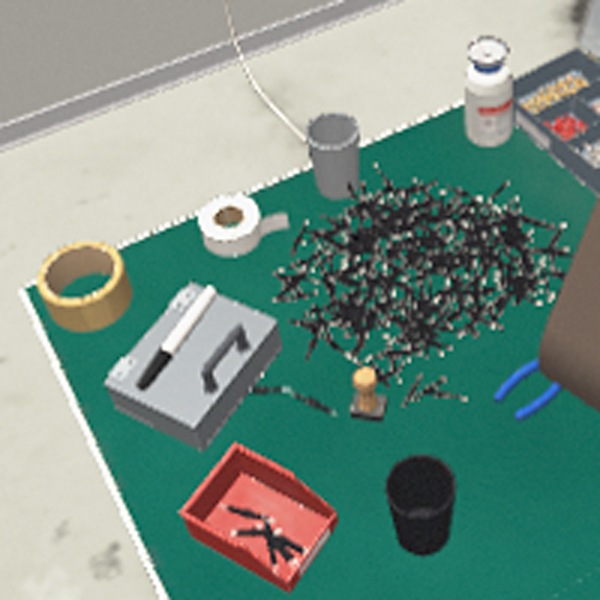

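Run:
```python
from h import *
from scipy.optimize import least_squares
for n in ["scene","side"]:
    c=vision.calibration(n);p=cv2.imread(f"pics/{n}0.png");W=np.load(f"pics/{n}W.npy")
    hsv=cv2.cvtColor(p,cv2.COLOR_BGR2HSV).astype(int)
    def reg(x0,x1,y0,y1,z0,z1): return (W[...,0]>x0)&(W[...,0]<x1)&(W[...,1]>y0)&(W[...,1]<y1)&(W[...,2]>z0)&(W[...,2]<z1)
    # cover top
    m=reg(350,600,260,480,42,54)&(hsv[...,1]<70)
    m=cv2.morphologyEx(m.astype(np.uint8),cv2.MORPH_CLOSE,np.ones((9,9)))
    uv=np.argwhere(m)[:,::-1]; P=plane(c,uv,49.5)[:,:2]
    r=cv2.minAreaRect(P.astype(np.float32)); print(n,"cover",r, W[m>0][:,2].mean())
    print(cv2.boxPoints(r).round(0).tolist())
    # marker
    mm=reg(350,600,260,480,56,75); Q=W[mm]
    for nm,sel in (("white",hsv[...,2]>150),("all",True)):
        pass
    # separate handle from marker by x clustering later
    km=cv2.kmeans(Q[:,:2].astype(np.float32),2,None,(3,50,.1),5,cv2.KMEANS_PP_CENTERS)
    for k in (0,1):
        q=Q[km[1].ravel()==k]; print(" cluster",len(q),q.mean(0).round(1),q[:,2].max().round(1), [ [round(t,1) for t in x] if not np.isscalar(x) else round(x,2) for x in cv2.minAreaRect(q[:,:2].astype(np.float32))])
    # handle bar top
    h=W[reg(350,600,260,480,76,95)]; print(" bar",len(h),h.mean(0).round(1),cv2.minAreaRect(h[:,:2].astype(np.float32)))
    # cup rim
    q=W[reg(600,760,40,160,84,99)]; print(" rim",len(q),q.min(0).round(0),q.max(0).round(0))
    f=least_squares(lambda a:np.hypot(q[:,0]-a[0],q[:,1]-a[1])-30.5,[685,100],loss="soft_l1"); print("  c",f.x.round(1),f.cost/len(q))
    q=W[reg(600,760,40,160,20,80)]
    f=least_squares(lambda a:np.hypot(q[:,0]-a[0],q[:,1]-a[1])-a[2],[685,100,30],loss="soft_l1"); print("  body",f.x.round(1),f.cost/len(q))
    # pad
    m=(hsv[...,1]<40)&(hsv[...,2]>150)&reg(330,450,-300,-170,-3,10)
    if m.sum()>50:
        P=plane(c,np.argwhere(m)[:,::-1],4)[:,:2]; print(" pad",m.sum(),cv2.minAreaRect(P.astype(np.float32)),W[m][:,2].mean())
    for nm,a in dict(stamp=(310,400,200,300,10,70),roll=(600,730,190,310,10,40),bottle=(580,700,-150,-20,60,140)).items():
        q=W[reg(*a)]; print(nm,q.min(0).round(0),q.max(0).round(0))
```

```text
scene cover ((471.087890625, 371.44219970703125), (158.891845703125, 161.0369110107422), 33.36557388305664) 56.44354271847474
[[360.0, 395.0], [449.0, 261.0], [582.0, 348.0], [493.0, 482.0]]
 cluster 111 [474.  411.6  63.4] 73.4 [[459.1, 412.7], [74.1, 61.2], 8.41]
 cluster 101 [510.2 357.1  63.4] 74.4 [[495.5, 341.0], [76.4, 67.7], 37.73]
 bar 69 [443.  359.7  83.4] ((443.89630126953125, 358.9300842285156), (11.454791069030762, 61.84756851196289), 31.282167434692383)
 rim 92 [626.  89.  84.] [691. 152.  97.]
  c [658.  121.7] 0.8352969142090284
  body [658.1 121.3  28.2] 3.333095315857918
stamp [333. 200.  10.] [400. 266.  66.]
roll [616. 206.  10.] [690. 301.  34.]
bottle [ 606. -110.   60.] [668. -55. 140.]
side cover ((473.61810302734375, 371.4283142089844), (150.1084747314453, 161.3197021484375), 30.793846130371094) 53.8041980254322
[[368.0, 402.0], [450.0, 264.0], [579.0, 341.0], [497.0, 479.0]]
 cluster 296 [474.7 415.6  63.4] 74.2 [[457.9, 401.9], [72.4, 62.8], 35.55]
 cluster 209 [513.2 362.3  63.1] 68.0 [[440.9, 309.3], [204.5, 70.3], 34.21]
 bar 158 [445.  362.6  83.4] ((446.2567443847656, 360.1297607421875), (9.898523330688477, 63.12080383300781), 30.308605194091797)
 rim 162 [629.  91.  84.] [691. 155.  94.]
  c [660.3 124.2] 0.5503190604974475
  body [659.8 123.4  28.6] 3.0025486343075687
 pad 276 ((391.3897399902344, -236.79739379882812), (75.3740005493164, 71.91216278076172), 88.4167709350586) 3.2976933504886783
stamp [335. 200.  10.] [400. 266.  65.]
roll [601. 192.  10.] [691. 303.  34.]
bottle [ 611. -108.   61.] [669. -51. 137.]
```

Run:
```python
from h import *
for yaw in (31,):
  a=np.radians(yaw);X=np.array([np.cos(a),np.sin(a)]);Y=np.array([-X[1],X[0]])
  for n in ["scene","side"]:
    W=np.load(f"pics/{n}W.npy")
    m=(W[...,0]>350)&(W[...,0]<620)&(W[...,1]>260)&(W[...,1]<500)
    Q=W[m]; H=np.array([445.,361]); x=(Q[:,:2]-H)@X; y=(Q[:,:2]-H)@Y; z=Q[:,2]
    s=(x>15)&(x<80)&(z>57)&(z<72)&(abs(y)<100)
    l=cv2.fitLine(np.c_[x[s],y[s]].astype(np.float32),cv2.DIST_HUBER,0,.01,.01).ravel()
    print(n,s.sum(),"x",x[s].min(),x[s].max(),"y",y[s].min(),y[s].max(),"line",l, np.degrees(np.arctan2(-l[0],l[1])))
    yc=(y[s].min()+y[s].max())/2; xc=l[2]+(yc-l[3])*l[0]/l[1]; print("  mid",H+xc*X+yc*Y, "zmax",z[s].max())
    s=(z>78)&(z<92)&(abs(x)<20)&(abs(y)<45)
    l=cv2.fitLine(np.c_[x[s],y[s]].astype(np.float32),cv2.DIST_HUBER,0,.01,.01).ravel(); print("  bar",s.sum(),l,y[s].min(),y[s].max(),np.percentile(z[s],90))
```

```text
scene 180 x 51.497970526485055 70.00814818102121 y -73.30960699464099 61.67726126892967 line [ 5.2570015e-02 -9.9861723e-01  5.9411816e+01 -2.4021108e+00] -176.98656
  mid [499.07547121 386.7064796 ] zmax 68.50803413762526
  bar 68 [ 0.00863954  0.9999627  -2.8828614  -0.2777245 ] -32.101037267936405 29.732632845123398 86.40229846285953
side 456 x 52.519658348397606 72.63321633294441 y -72.11801808282841 62.20474481439717 line [ 0.06309412 -0.9980076  62.388683    1.9013202 ] -176.38257
  mid [501.4020298 389.1071807] zmax 68.28553257423391
  bar 154 [0.01033867 0.99994653 0.742031   0.76313806] -32.952322087525936 30.163568525929644 85.51720613689946
```

```bash
cat >> h.py <<'E'
import json
def Rof(s=None):
    s=s or env.state(); return Ro.from_euler("xyz",s["tcp_rot"]).as_matrix()
def az(d): return np.array([np.cos(np.radians(d)),np.sin(np.radians(d)),0.])
def yz(y,z):
    y=np.array(y,float)/np.linalg.norm(y);z=np.array(z,float);z-=y*(z@y);z/=np.linalg.norm(z)
    return np.c_[np.cross(y,z),y,z]
DOWN=np.array([0,0,-1.])
def rel(p,R,s=None):
    s=s or env.state();R0=Rof(s)
    return np.r_[R0.T@(np.array(p)-s["eef_pos"]),np.degrees(Ro.from_matrix(R0.T@R).as_rotvec())].round(1).tolist()
def log():
    s=env.state();open("log.txt","a").write(json.dumps([list(map(float,s["joints"])),list(map(float,s["eef_pos"])),list(map(float,s["tcp_rot"]))])+"\n");return s
E
cat > w.py <<'E'
# usage: w.py x y z zaz [ydir az,elev]
import sys
from h import *
a=list(map(float,sys.argv[1:5]))
s=log();print("t",round(s["t"],2),"pos",s["eef_pos"].round(1),"q",s["joints"].round(2),"F",s["ft_force"].round(1),"op",round(s["opening"],3))
print("row",rel(a[:3],yz(DOWN,az(a[3])),s))
E
python3 w.py 600 -300 330 60
```

```text
t 0.15 pos [ 269.5 -563.8  214.2] q [-1.23  0.49  1.56  0.    1.09 -0.11] F [ 1.5 -0.   0. ] op 1.001
row [-95.5, -115.7, 412.0, -0.0, -34.5, -0.0]
```

```bash
python3 -m crank '[[-95,-116,412,0,-34,0],[-95,-116,412,0,-34,0],[-95,-116,412,0,-34,0],[-95,-116,412,0,-34,0],[-95,-116,412,0,-34,0]]' 1; python3 w.py 640 0 330 87
```

```text
t: 0.65
eef_pos: [459.3, -412.2, 281.1]
tcp_rot: [-1.57, 0.001, -0.527]
ft_force: [0.4, -1.5, 0.5]
opening: 1.001
t 0.65 pos [ 459.3 -412.2  281.1] q [-0.84  0.42  1.49  0.    1.23 -0.31] F [ 0.4 -1.5  0.5] op 1.001
row [-51.0, -48.6, 447.2, -0.0, -27.2, -0.0]
```

```bash
python3 -m crank '[[-51,-49,447,0,-27,0],[-51,-49,447,0,-27,0],[-51,-49,447,0,-27,0],[-51,-49,447,0,-27,0],[-51,-49,447,0,-27,0]]' 1; python3 w.py 580 300 300 124
```

```text
t: 1.15
eef_pos: [558.6, -184.2, 308.1]
tcp_rot: [-1.57, 0.001, -0.054]
ft_force: [0.6, 0.2, -0.2]
opening: 1.0
t 1.15 pos [ 558.6 -184.2  308.1] q [-0.43  0.36  1.52  0.    1.26 -0.38] F [ 0.6  0.2 -0.2] op 1.0
row [-4.8, 8.6, 484.6, -0.1, -37.1, -0.0]
```

```bash
python3 w.py 600 200 330 110
```

```text
t 1.15 pos [ 558.6 -184.2  308.1] q [-0.43  0.36  1.52  0.    1.26 -0.38] F [ 0.6  0.2 -0.2] op 1.0
row [20.5, -21.5, 385.9, -0.1, -23.1, -0.0]
```

```bash
python3 -m crank '[[20,-20,386,0,-23,0],[20,-20,386,0,-23,0],[20,-20,386,0,-23,0],[20,-20,386,0,-23,0],[20,-20,386,0,-23,0]]' 1; python3 w.py 530 340 290 124
```

```text
t: 1.65
eef_pos: [584.5, 64.1, 321.2]
tcp_rot: [-1.57, 0.0, 0.347]
ft_force: [1.0, -0.5, 0.5]
opening: 1.001
t 1.65 pos [584.5  64.1 321.2] q [-0.    0.35  1.5   0.    1.29 -0.35] F [ 1.  -0.5  0.5] op 1.001
row [42.7, 31.5, 277.9, -0.1, -14.1, -0.0]
```

```bash
python3 -m crank '[[43,32,278,0,-14,0],[43,32,278,0,-14,0],[43,32,278,0,-14,0],[43,32,278,0,-14,0],[43,32,278,0,-14,0]]' 1; python3 w.py 480 375 290 124.3
```

```text
t: 2.15
eef_pos: [536.2, 307.8, 293.1]
tcp_rot: [-1.569, 0.0, 0.592]
ft_force: [0.9, -0.4, 0.6]
opening: 1.0
t 2.15 pos [536.2 307.8 293.1] q [ 0.41  0.42  1.47  0.    1.26 -0.18] F [ 0.9 -0.4  0.6] op 1.0
row [-9.2, 3.3, 87.1, -0.1, -0.4, -0.0]
```

```bash
python3 -m crank '[[-9,3,87,0,0,0],[-9,3,87,0,0,0],[-9,3,87,0,0,0],[-9,3,87,0,0,0]]' 1
python3 - <<'E'
from h import *
log();c,p,d=grab("wrist","w1");print(env.state()["eef_pos"])
E
```

```text
t: 2.55
eef_pos: [479.7, 375.5, 290.1]
tcp_rot: [-1.57, 0.001, 0.594]
ft_force: [-0.1, -1.0, 0.7]
opening: 0.999
[480.38156946 374.74836602 290.15035462]
```

View pics/w1.png

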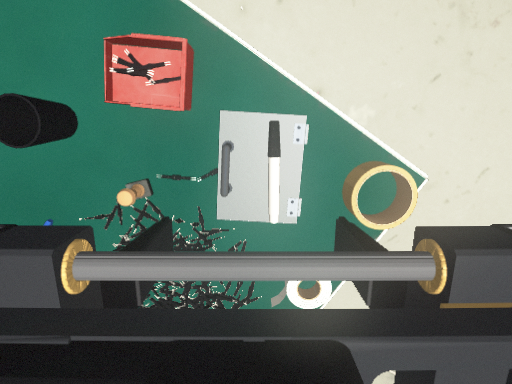

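The wrist view shows the cover from about (220,111) to (300,223), the marker from (274,122) to (275,221) with its black end at the top, and the handle at (226,170). Next I'll measure these.

Run:
```python
from h import *
c,p,d=load("wrist","w1");W=world(c,d)
a=np.radians(31);X=np.array([np.cos(a),np.sin(a)]);Y=np.array([-X[1],X[0]]);H=np.array([444.,360])
x=(W[...,:2]-H)@X;y=(W[...,:2]-H)@Y;z=W[...,2]
def ang(u,v):return np.degrees(np.arctan2(-u,v))
# marker by depth mask, rays onto z=57.5
m=(x>40)&(x<80)&(z>56)&(z<72)&(abs(y)<100)
P=plane(c,np.argwhere(m)[:,::-1],60)[:,:2]; r=cv2.minAreaRect(P.astype(np.float32));print("marker",r,z[m].max())
m=(z>76)&(z<92)&(abs(x)<20)&(abs(y)<45)
P=plane(c,np.argwhere(m)[:,::-1],82)[:,:2]; print("bar",cv2.minAreaRect(P.astype(np.float32)),P.mean(0),np.percentile(z[m],90))
hsv=cv2.cvtColor(p,cv2.COLOR_BGR2HSV).astype(int)
m=(hsv[...,1]<60)&(hsv[...,2]>120)&(hsv[...,2]<230)
m=((abs(z-49.5)<6)&(abs(x-45)<90)&(abs(y)<100)).astype(np.uint8)
m=cv2.morphologyEx(cv2.morphologyEx(m,cv2.MORPH_OPEN,np.ones((5,5))),cv2.MORPH_CLOSE,np.ones((15,15)))
P=plane(c,np.argwhere(m)[:,::-1],49.5)[:,:2]; r=cv2.minAreaRect(P.astype(np.float32));print("cover",r,cv2.boxPoints(r).round(1).tolist(),z[m>0].mean())
```

```text
marker ((502.48486328125, 389.31365966796875), (15.590022087097168, 135.6768035888672), 34.5817985534668) 67.97780607830032
bar ((446.7419738769531, 359.90557861328125), (10.12031078338623, 65.45027160644531), 30.950214385986328) [446.36577416 360.80612411] 85.94215590538124
cover ((486.21417236328125, 383.35498046875), (116.9346923828125, 148.00204467773438), 30.642749786376953) [[398.20001220703125, 417.20001220703125], [473.6000061035156, 289.8999938964844], [574.2000122070312, 349.5], [498.79998779296875, 476.79998779296875]] 53.66947268635835
```

```bash
python3 - <<'E'
from h import *
c,p,d=load("wrist","w1");W=world(c,d)
a=np.radians(30.8);X=np.array([np.cos(a),np.sin(a)]);Y=np.array([-X[1],X[0]]);H=np.array([446,360.5])
x=(W[...,:2]-H)@X;y=(W[...,:2]-H)@Y;z=W[...,2]
for v in (128,133,138,143,148,155): print(v,[(int(x[v,u]),int(y[v,u]),round(float(z[v,u]),0)) for u in range(280,314,3)])
E
python3 w.py 486 412 150 124.6
```

```text
128 [(67, 53, 51.0), (71, 54, 52.0), (75, 54, 50.0), (79, 54, 50.0), (83, 54, 51.0), (87, 54, 52.0), (91, 55, 51.0), (94, 55, 52.0), (98, 55, 51.0), (102, 55, 51.0), (115, 55, 1.0), (120, 55, -1.0)]
133 [(68, 47, 50.0), (72, 47, 51.0), (75, 47, 52.0), (80, 48, 50.0), (83, 48, 51.0), (87, 48, 51.0), (91, 48, 53.0), (95, 48, 50.0), (99, 49, 51.0), (103, 49, 49.0), (116, 48, 0.0), (120, 48, 1.0)]
138 [(68, 40, 50.0), (72, 41, 50.0), (76, 41, 51.0), (80, 41, 52.0), (84, 41, 50.0), (88, 42, 50.0), (92, 42, 51.0), (96, 42, 52.0), (100, 42, 50.0), (104, 42, 49.0), (116, 41, 2.0), (121, 41, 3.0)]
143 [(69, 34, 50.0), (73, 34, 50.0), (77, 34, 51.0), (81, 35, 49.0), (84, 35, 51.0), (88, 35, 50.0), (92, 35, 52.0), (96, 36, 50.0), (101, 36, 49.0), (113, 33, 1.0), (117, 33, 2.0), (122, 34, 1.0)]
148 [(69, 27, 50.0), (73, 28, 51.0), (77, 28, 50.0), (81, 28, 49.0), (85, 28, 50.0), (89, 29, 50.0), (93, 29, 50.0), (97, 29, 50.0), (109, 26, 0.0), (113, 26, 2.0), (118, 26, 1.0), (123, 26, -0.0)]
155 [(69, 19, 61.0), (74, 19, 51.0), (78, 19, 51.0), (82, 19, 51.0), (86, 19, 51.0), (90, 19, 51.0), (94, 20, 51.0), (98, 20, 50.0), (110, 15, -0.0), (114, 16, 2.0), (119, 16, 1.0), (123, 16, 1.0)]
t 2.6 pos [480.4 374.7 290.2] q [ 0.55  0.4   1.5   0.    1.24 -0.04] F [-0.4 -1.  -0.1] op 0.997
row [25.5, 140.2, 27.6, -0.1, -0.7, -0.0]
```

```bash
python3 -m crank '[[25,140,28,0,-0.7,0],[25,140,28,0,-0.7,0],[25,140,28,0,-0.7,0],[25,140,28,0,-0.7,0],[25,140,28,0,-0.7,0]]' 0.36; python3 w.py 486 412 70 124.6
```

```text
t: 3.1
eef_pos: [486.3, 411.1, 150.8]
tcp_rot: [-1.57, 0.001, 0.603]
ft_force: [-0.9, -1.0, 1.6]
opening: 0.639
t 3.1 pos [486.3 411.1 150.8] q [ 0.6   0.57  1.6   0.    0.97 -0.01] F [-0.9 -1.   1.6] op 0.639
row [0.3, 80.8, 0.8, -0.1, -0.0, -0.1]
```

```bash
python3 -m crank '[[0,35,0.8,0,0,0],[0,70,0.8,0,0,0],[0,75,0.8,0,0,0],[0,75,0.8,0,0,0]]' 0.36
python3 - <<'E'
from h import *
log();c,p,d=grab("wrist","w2")
E
```

```text
t: 3.5
eef_pos: [486.8, 411.7, 77.7]
tcp_rot: [-1.57, -0.0, 0.602]
ft_force: [0.4, 0.2, 0.8]
opening: 0.37
```

View pics/w2.png

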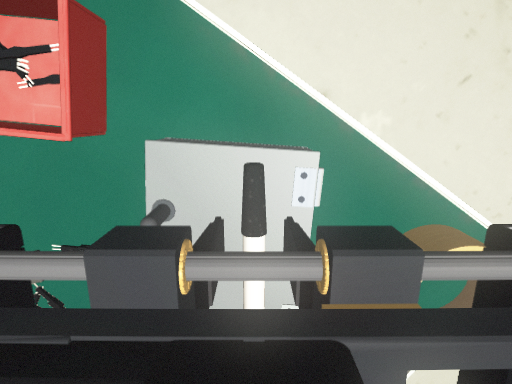

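The marker, at column 254, is centred between the fingers, which sit at columns 215 and 293. Descend and grip.

```bash
python3 -m crank '[[0,13,0,0,0,0],[0,21,0,0,0,0],[0,25.5,0,0,0,0],[0,25.5,0,0,0,0]]' 0.36; python3 -m crank '[[0,0,0,0,0,0],[0,0,0,0,0,0],[0,0,0,0,0,0],[0,0,0,0,0,0]]' 0
```

```text
t: 3.95
eef_pos: [486.8, 411.9, 52.3]
tcp_rot: [-1.57, -0.001, 0.603]
ft_force: [-0.6, -0.3, 0.2]
opening: 0.358
t: 4.35
eef_pos: [486.8, 412.0, 52.5]
tcp_rot: [-1.57, -0.001, 0.603]
ft_force: [-0.7, -0.5, 1.1]
opening: 0.152
```

```bash
python3 -m crank '[[0,-15,0,0,0,0],[0,-50,0,0,0,0],[0,-95,0,0,0,0],[0,-140,0,0,0,0],[0,-185,0,0,0,0]]' 0;python3 -m crank '[[0,-45,0,0,0,0],[0,-80,0,0,0,0],[0,-80,0,0,0,0]]' 0
python3 - <<'E'
from h import *
log();c,p,d=grab("wrist","w3");c,p,d=grab("side","s3");crop(p,60,140,320,360,3,"pics/s3c.png")
E
```

```text
t: 4.85
eef_pos: [486.4, 411.5, 240.7]
tcp_rot: [-1.57, -0.002, 0.603]
ft_force: [-0.2, 0.2, -0.9]
opening: 0.155
t: 5.15
eef_pos: [487.0, 412.0, 327.6]
tcp_rot: [-1.57, -0.012, 0.603]
ft_force: [-0.9, -1.0, 0.1]
opening: 0.157
```

View pics/w3.png

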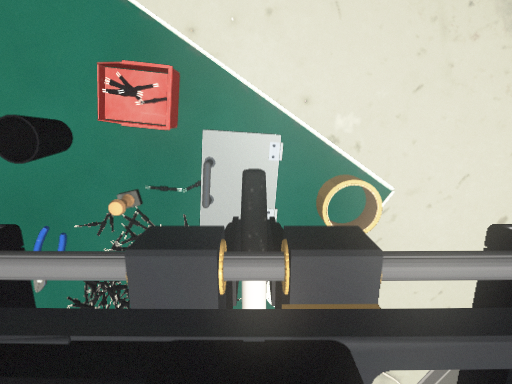

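View pics/s3.png

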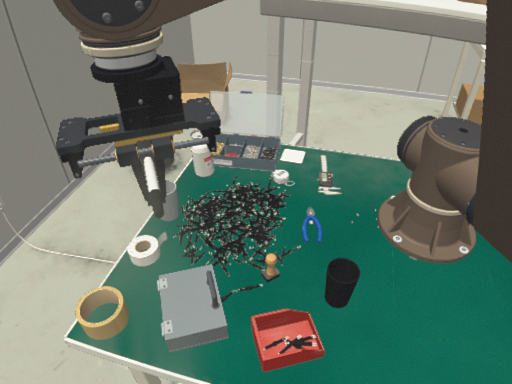

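The marker is held: it's between the fingers in both views and the cover is clear. Before planning the tilt, I'll fit a kinematic model to the logged states.

```bash
cat > kin.py <<'E'
from h import *
from scipy.optimize import least_squares
rz=lambda a:Ro.from_euler("z",a).as_matrix(); ry=lambda a:Ro.from_euler("y",a).as_matrix()
def fkR(q): # returns R05-like, tool
    A=rz(q[0]);B=A@ry(q[1]);C=A@ry(q[1]+q[2])
    E=C@rz(q[3]*S4)@ry(q[4])@rz(q[5]*S6)
    return A,B,C,E
S4=S6=1
def basis(q):
    A,B,C,E=fkR(q)
    return np.c_[A[:,0],A[:,2],B[:,0],B[:,2],C[:,0],C[:,2],E[:,2]]
L=[json.loads(l) for l in open("log.txt")]
def fit(verbose=0):
    M=np.vstack([basis(q) for q,_,_ in L]);b=np.concatenate([p for _,p,_ in L])
    # B[:,0], C[:,0] offsets regularised
    reg=np.diag([0.02,0.02,.02,0.02,.02,.02,.02])
    x0=np.array([150,450,0,400,0,400,250.])
    k=x0+np.linalg.lstsq(np.vstack([M,reg]),np.r_[b-M@x0,np.zeros(7)],rcond=None)[0]
    if verbose: print(k.round(1),"res",np.abs(M@k-b).max().round(2),np.linalg.svd(M)[1].round(2))
    return k
def tool0():
    # const rotation from E to tool
    D=[fkR(q)[3].T@Ro.from_euler("xyz",r).as_matrix() for q,_,r in L]
    return Ro.from_matrix(D).mean().as_matrix(),[np.degrees(Ro.from_matrix(D[0].T@d).magnitude()).round(2) for d in D]
if __name__=="__main__":
    for S6 in (1,-1):
        print(S6,tool0()); fit(1)
E
python3 kin.py
```

```text
1 (array([[-1.00000000e+00,  1.06205937e-16,  2.70675949e-16],
       [ 2.70675949e-16, -2.22044605e-16,  1.00000000e+00],
       [ 1.06205937e-16,  1.00000000e+00,  2.22044605e-16]]), [np.float64(0.0), np.float64(0.0), np.float64(0.0), np.float64(0.0), np.float64(0.0), np.float64(0.0), np.float64(0.0), np.float64(0.0), np.float64(0.0), np.float64(0.0), np.float64(0.0)])
[   7.7 1000.9   16.9  516.2   -4.5  399.2 1053.3] res 65.13 [6.62 5.73 0.42 0.35 0.08 0.08 0.  ]
-1 (array([[-9.47770357e-01,  1.66533454e-16,  3.18953523e-01],
       [ 3.18953523e-01, -5.03069808e-17,  9.47770357e-01],
       [ 1.66533454e-16,  1.00000000e+00, -5.03069808e-17]]), [np.float64(0.0), np.float64(23.65), np.float64(31.11), np.float64(31.11), np.float64(28.14), np.float64(8.33), np.float64(7.67), np.float64(7.66), np.float64(11.41), np.float64(11.51), np.float64(11.54)])
[   7.7 1000.9   16.9  516.2   -4.5  399.2 1053.3] res 65.13 [6.62 5.73 0.42 0.35 0.08 0.08 0.  ]
```

Run:
```python
from kin import *
M=np.vstack([basis(q) for q,_,_ in L]);b=np.concatenate([p for _,p,_ in L])
k,_,_,sv=np.linalg.lstsq(M,b,rcond=1e-6);print(k.round(1),(M@k-b).reshape(-1,3).round(1)[:8]);
for q,p,r in L: print(np.round(q,3),np.round(p,1), np.round([np.arctan2(p[1],p[0]),np.hypot(p[0],p[1])],3))
```

```text
[   92.7 14425.6   425.6  -699.1  -807.9   137.5 14043.7] [[-61.6 -23.1   3.6]
 [-68.9 -16.2   3.3]
 [ -2.9 -61.1  -2.5]
 [ -2.9 -61.1  -2.5]
 [ 11.  -52.4  -3.4]
 [-18.7 -61.1   2.8]
 [ 14.4 -50.6   1.1]
 [ 16.2 -50.6   1.1]]
[-1.231  0.491  1.559  0.     1.092 -0.106] [ 269.5 -563.8  214.2] [ -1.125 624.845]
[-0.838  0.424  1.49   0.     1.229 -0.312] [ 459.3 -412.2  281.1] [ -0.731 617.175]
[-4.310e-01  3.590e-01  1.521e+00  1.000e-03  1.263e+00 -3.770e-01] [ 558.6 -184.2  308.1] [-3.19000e-01  5.88141e+02]
[-4.310e-01  3.590e-01  1.521e+00  1.000e-03  1.263e+00 -3.770e-01] [ 558.6 -184.2  308.1] [-3.19000e-01  5.88141e+02]
[-4.000e-03  3.500e-01  1.500e+00  1.000e-03  1.292e+00 -3.510e-01] [584.5  64.1 321.2] [1.09000e-01 5.87986e+02]
[ 4.140e-01  4.170e-01  1.469e+00  1.000e-03  1.256e+00 -1.780e-01] [536.2 307.8 293.1] [5.2100e-01 6.1825e+02]
[ 5.550e-01  4.050e-01  1.497e+00  1.000e-03  1.241e+00 -3.900e-02] [479.7 375.5 290.1] [  0.664 609.205]
[ 5.540e-01  4.050e-01  1.497e+00  1.000e-03  1.241e+00 -3.900e-02] [480.4 374.7 290.2] [  0.662 609.264]
[ 5.980e-01  5.730e-01  1.596e+00  1.000e-03  9.740e-01 -6.000e-03] [486.3 411.1 150.8] [  0.702 636.809]
[ 5.980e-01  6.620e-01  1.653e+00  1.000e-03  8.270e-01 -5.000e-03] [486.8 411.7  77.7] [  0.702 637.499]
[ 5.980e-01  4.210e-01  1.372e+00  1.000e-03  1.336e+00 -5.000e-03] [487.  412.  327.6] [  0.702 637.872]
```

```bash
python3 -m crank '[[0,0,0,8,0,0],[0,0,0,16,0,0],[0,0,0,24,0,0],[0,0,0,24,0,0]]' 0; sed -i 's/np.c_\[A\[:,0\],A\[:,2\]/np.c_[A[:,0],A[:,1],A[:,2]/; s/reg=.*/reg=np.eye(8)*0.002/; s/x0=.*/x0=np.array([150,65,450,0,400,0,400,250.])/; s/zeros(7)/zeros(8)/' kin.py
python3 - <<'E'
from h import *
s=log();print(s["joints"].round(3))
E
python3 kin.py
```

```text
t: 5.65
eef_pos: [486.9, 409.2, 319.6]
tcp_rot: [-1.147, 0.001, 0.599]
ft_force: [0.4, 0.0, -1.8]
opening: 0.154
[ 0.419  0.441  1.423  0.425  1.377 -0.284]
1 (array([[-1.00000000e+00,  9.89828160e-17,  2.77498815e-16],
       [ 2.77498815e-16,  3.98349525e-33,  1.00000000e+00],
       [ 9.89828160e-17,  1.00000000e+00,  3.98349525e-33]]), [np.float64(0.0), np.float64(0.0), np.float64(0.0), np.float64(0.0), np.float64(0.0), np.float64(0.0), np.float64(0.0), np.float64(0.0), np.float64(0.0), np.float64(0.0), np.float64(0.0), np.float64(0.0)])
[  0.   65.9 196.7   0.  586.7  43.  411.  271.9] res 0.01 [6.91 5.99 3.47 0.49 0.36 0.25 0.09 0.09]
-1 (array([[-9.40851975e-01,  1.11022302e-16,  3.38817889e-01],
       [ 3.38817889e-01, -2.06432094e-16,  9.40851975e-01],
       [ 1.66533454e-16,  1.00000000e+00,  1.26634814e-16]]), [np.float64(0.0), np.float64(23.65), np.float64(31.11), np.float64(31.11), np.float64(28.14), np.float64(8.33), np.float64(7.67), np.float64(7.66), np.float64(11.41), np.float64(11.51), np.float64(11.54), np.float64(20.45)])
[  0.   65.9 196.7   0.  586.7  43.  411.  271.9] res 0.01 [6.91 5.99 3.47 0.49 0.36 0.25 0.09 0.09]
```

```bash
cat > ik.py <<'E'
from kin import *
S6=1
k=np.array([0,65.9,196.7,0,586.7,43.,411,271.9])
T0=np.array([[-1.,0,0],[0,0,1],[0,1,0]])
lo=np.array([-3.1,-.84,.05,-1.13,.06,-2.69]);hi=np.array([3.1,2.19,2.79,4.28,2.93,2.69])
def fk(q): return basis(q)@k, fkR(q)[3]@T0
def ik(p,R,q0):
    def f(q):
        P,Q=fk(q);return np.r_[(P-p)/100,Ro.from_matrix(R.T@Q).as_rotvec()]
    r=least_squares(f,np.clip(q0,lo+.01,hi-.01),bounds=(lo,hi));return r.x,np.abs(r.fun).max()
def ydir(psi,el): return az(psi)*np.cos(np.radians(el))+np.array([0,0,np.sin(np.radians(el))])
E
python3 - <<'E'
from ik import *
s=env.state()["joints"]; print(fk(s)[0],env.state()["eef_pos"])
cup=np.array([659.5,123,0])
for el in (-10,-20,-30):
  for psi in (0,20,30,40,50,60,80):
    y=ydir(psi,el)
    for zz in (112,220):
      out=[]
      for q0 in (s,[0,1,1.2,1.5,1,0.5],[0,1,1.,2.5,.6,0]):
        q,e=ik(cup+[0,0,zz]+5.5*y,yz(y,[0,0,1]),np.array(q0,float))
        if e<1e-4 and not any(np.abs(q-o).max()<.01 for o in out): out.append(q)
      print(el,psi,zz,[o.round(2).tolist() for o in out])
E
```

```text
[486.88258126 409.17442804 319.52905398] [486.90307638 409.1685068  319.55474972]
-10 0 112 [[0.14, 0.88, 2.26, 3.28, 1.4, -1.57]]
-10 0 220 [[0.14, 0.62, 2.25, 3.3, 1.13, -1.61]]
-10 20 112 [[-0.08, 0.88, 2.26, 2.71, 1.4, -1.57]]
-10 20 220 [[-0.08, 0.62, 2.25, 2.68, 1.15, -1.45]]
-10 30 112 [[-0.17, 0.88, 2.22, 2.44, 1.36, -1.54]]
-10 30 220 [[-0.17, 0.63, 2.21, 2.39, 1.17, -1.36]]
-10 40 112 [[-0.24, 0.88, 2.15, 2.18, 1.33, -1.47]]
-10 40 220 [[-0.24, 0.64, 2.14, 2.12, 1.2, -1.26]]
-10 50 112 [[-0.29, 0.88, 2.06, 1.94, 1.32, -1.38]]
-10 50 220 [[-0.29, 0.67, 2.05, 1.88, 1.25, -1.16]]
-10 60 112 [[-0.32, 0.89, 1.96, 1.72, 1.34, -1.28]]
-10 60 220 [[-0.32, 0.69, 1.95, 1.67, 1.32, -1.07]]
-10 80 112 [[-0.32, 0.94, 1.72, 1.36, 1.48, -1.09]]
-10 80 220 [[-0.32, 0.77, 1.72, 1.35, 1.52, -0.92]]
-20 0 112 [[0.14, 0.77, 2.23, 3.29, 1.09, -1.59]]
-20 0 220 [[0.14, 0.53, 2.2, 3.32, 0.81, -1.65]]
-20 20 112 [[-0.07, 0.77, 2.24, 2.7, 1.1, -1.51]]
-20 20 220 [[-0.07, 0.52, 2.2, 2.61, 0.85, -1.35]]
-20 30 112 [[-0.15, 0.78, 2.2, 2.42, 1.09, -1.45]]
-20 30 220 [[-0.15, 0.54, 2.16, 2.29, 0.9, -1.2
[... 424 characters left out ...]
3, 0.68, 2.18, 3.3, 0.77, -1.62]]
-30 0 220 [[0.13, 0.46, 2.12, 3.38, 0.49, -1.72]]
-30 20 112 [[-0.05, 0.68, 2.18, 2.65, 0.8, -1.42]]
-30 20 220 [[-0.05, 0.45, 2.13, 2.45, 0.56, -1.17]]
-30 30 112 [[-0.13, 0.69, 2.15, 2.34, 0.82, -1.32]]
-30 30 220 [[-0.13, 0.47, 2.09, 2.09, 0.65, -0.99]]
-30 40 112 [[-0.19, 0.7, 2.09, 2.04, 0.85, -1.21]]
-30 40 220 [[-0.19, 0.49, 2.04, 1.8, 0.76, -0.87]]
-30 50 112 [[-0.23, 0.72, 2.01, 1.77, 0.91, -1.1]]
-30 50 220 [[-0.23, 0.52, 1.96, 1.57, 0.89, -0.79]]
-30 60 112 [[-0.26, 0.74, 1.93, 1.54, 0.99, -1.01]]
-30 60 220 [[-0.26, 0.56, 1.88, 1.39, 1.02, -0.74]]
-30 80 112 [[-0.27, 0.8, 1.72, 1.18, 1.2, -0.9]]
-30 80 220 [[-0.27, 0.65, 1.67, 1.11, 1.29, -0.71]]
```

```bash
cat > t.py <<'E'
# t.py x y z psi el  : TCP target, tool y az/el, z up
import sys
from ik import *
a=list(map(float,sys.argv[1:6]))
s=log();print("t",round(s["t"],2),"pos",s["eef_pos"].round(1),"q",s["joints"].round(2),"F",s["ft_force"].round(1),"op",round(s["opening"],3),"ydir",Rof(s)[:,1].round(2),"z",Rof(s)[:,2].round(2))
y=ydir(a[3],a[4]);zz=np.array([0,0,1.])
R=yz(y,zz if len(sys.argv)<7 else az(float(sys.argv[6])))
print("row",rel(a[:3],R,s)); q,e=ik(np.array(a[:3]),R,s["joints"]);print("ik",q.round(2),e)
E
python3 t.py 663.5 126.5 320 42 -8
```

```text
t 5.65 pos [486.9 409.2 319.6] q [ 0.42  0.44  1.42  0.42  1.38 -0.28] F [ 0.4  0.  -1.8] op 0.154 ydir [-0.23  0.34 -0.91] z [-0.51  0.75  0.41]
row [-13.6, -137.3, -303.4, 47.2, 51.2, -68.3]
ik [-0.26  0.47  2.07  1.99  1.13 -1.02] 1.7053025658242404e-15
```

```bash
python3 -m crank '[[-14,-137,-303,47,51,-68],[-14,-137,-303,47,51,-68],[-14,-137,-303,47,51,-68],[-14,-137,-303,47,51,-68],[-14,-137,-303,47,51,-68]]' 0; python3 t.py 663.5 126.5 300 42 -8
```

```text
t: 6.15
eef_pos: [618.3, 197.2, 319.9]
tcp_rot: [-0.711, -0.192, -0.031]
ft_force: [0.3, 1.2, -0.1]
opening: 0.156
t 6.15 pos [618.3 197.2 319.9] q [-0.13  0.42  1.67  0.96  1.2  -0.62] F [ 0.3  1.2 -0.1] op 0.156 ydir [ 0.15  0.75 -0.64] z [-0.12  0.66  0.74]
row [42.7, -33.9, -66.9, 26.4, 28.7, -38.0]
ik [-0.26  0.5   2.09  2.01  1.16 -1.07] 9.074710760614835e-11
```

```bash
python3 -m crank '[[43,-34,-67,26,29,-38],[43,-34,-67,26,29,-38],[43,-34,-67,26,29,-38],[43,-34,-67,26,29,-38],[43,-34,-67,26,29,-38]]' 0; python3 t.py 663.5 126.5 260 42 -8
```

```text
t: 6.65
eef_pos: [663.1, 126.3, 298.7]
tcp_rot: [-0.251, -0.073, -0.683]
ft_force: [0.8, -0.1, -0.2]
opening: 0.153
t 6.65 pos [663.1 126.3 298.7] q [-0.28  0.49  1.99  1.75  1.12 -0.97] F [ 0.8 -0.1 -0.2] op 0.153 ydir [ 0.63  0.74 -0.25] z [0.1  0.24 0.97]
row [-2.7, 10.0, -37.3, 6.0, 5.8, -7.9]
ik [-0.26  0.58  2.11  2.05  1.2  -1.17] 2.220303940703161e-12
```

Next I'll align and lower to z≈235, then check the cup and marker position before inserting.

```bash
python3 -m crank '[[-3,10,-37,6,6,-8],[-3,10,-37,6,6,-8],[-3,10,-37,6,6,-8],[-3,10,-37,6,6,-8]]' 0
python3 - <<'E'
from h import *
print(log()["eef_pos"])
c,p,d=grab("scene","sc4");crop(p,120,60,400,260,2.8,"pics/sc4c.png")
c,p,d=grab("side","s4");crop(p,60,60,300,240,3,"pics/s4c.png")
E
```

```text
t: 7.05
eef_pos: [663.2, 127.9, 260.2]
tcp_rot: [-0.142, 0.003, -0.836]
ft_force: [0.9, -0.1, 0.1]
opening: 0.158
[663.17284086 127.89184311 260.15005473]
```

View pics/sc4c.png

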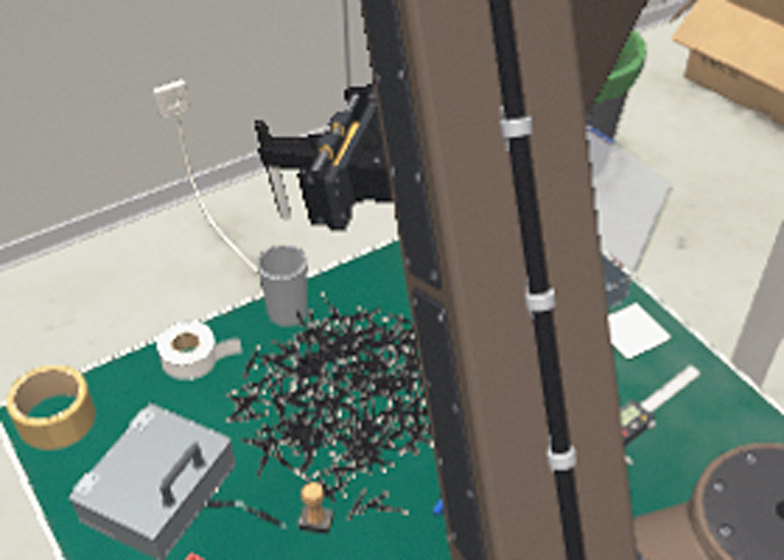

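View pics/s4c.png

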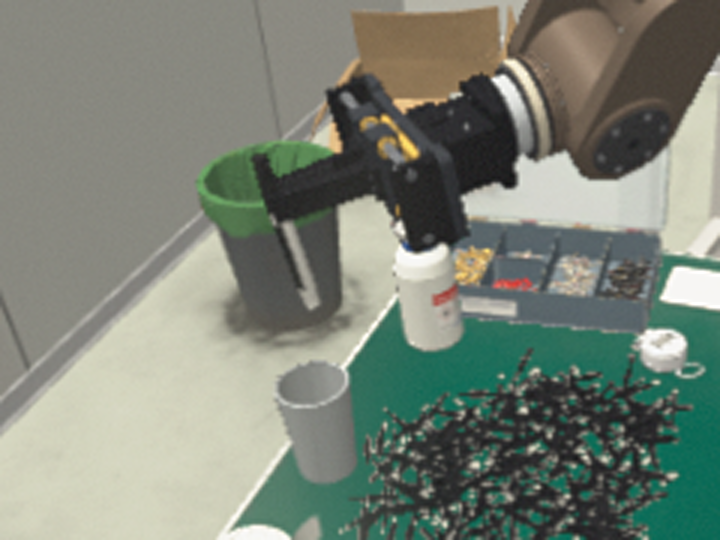

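```bash
python3 - <<'E'
from h import *
from scipy.optimize import least_squares
for n,t in (("scene","sc4"),("side","s4")):
    c,p,d=load(n,t);W=world(c,d)
    m=(abs(W[...,0]-655)<45)&(abs(W[...,1]-120)<45)&(W[...,2]>130)&(W[...,2]<235)
    Q=W[m]; print(n,m.sum(),"zmin",Q[:,2].min())
    for a in (150,170,190,210):
        q=Q[abs(Q[:,2]-a)<10]; print(a,len(q),q.mean(0).round(1) if len(q) else "")
    q=W[(W[...,2]>84)&(W[...,2]<97)&(abs(W[...,0]-660)<50)&(abs(W[...,1]-123)<50)]
    f=least_squares(lambda a:np.hypot(q[:,0]-a[0],q[:,1]-a[1])-30.5,[660,120],loss="soft_l1");print("rim",f.x.round(1),len(q))
    hsv=cv2.cvtColor(p,cv2.COLOR_BGR2HSV).astype(int)
    m=(hsv[...,1]<40)&(hsv[...,2]>150)&(abs(W[...,0]-390)<60)&(abs(W[...,1]+236)<60)&(abs(W[...,2])<12)
    P=plane(c,np.argwhere(m)[:,::-1],4)[:,:2]; print(" pad",m.sum(),cv2.minAreaRect(P.astype(np.float32)))
E
python3 t.py 667 131 200 42 -8; python3 t.py 667 131 113 42 -8
```

```text
scene 77 zmin 168.34129931168297
150 0 
170 10 [643.2 115.8 175. ]
190 22 [645.2 117.3 189.7]
210 27 [647.5 119.6 210. ]
rim [658.1 121.9] 86
 pad 268 ((391.6285400390625, -240.15492248535156), (72.22200775146484, 74.74622344970703), 87.0186538696289)
side 155 zmin 167.85859377543773
150 0 
170 24 [648.  118.7 173.5]
190 45 [648.9 121.2 189.7]
210 45 [650.7 122.6 209.6]
rim [660.2 124.2] 161
 pad 288 ((400.52459716796875, -236.64706420898438), (76.8844223022461, 92.24881744384766), 88.3786392211914)
t 7.15 pos [663.6 127.2 261.2] q [-0.26  0.58  2.11  2.05  1.2  -1.17] F [-0.   0.7 -0.1] op 0.158 ydir [ 0.74  0.66 -0.14] z [0.1  0.09 0.99]
row [-0.6, 13.6, -59.9, 0.0, -0.0, -0.0]
ik [-0.25  0.71  2.13  2.1   1.27 -1.3 ] 2.2737367544323206e-15
t 7.15 pos [663.6 127.2 261.2] q [-0.26  0.58  2.11  2.05  1.2  -1.17] F [-0.   0.7 -0.1] op 0.158 ydir [ 0.74  0.66 -0.14] z [0.1  0.09 0.99]
row [-0.5, 25.7, -146.0, 0.0, -0.0, -0.0]
ik [-0.25  0.89  2.13  2.14  1.36 -1.47] 2.842170943040401e-16
```

```bash
python3 -m crank '[[-0.5,8,-40,0,0,0],[-0.5,15,-75,0,0,0],[-0.5,20,-105,0,0,0],[-0.5,24,-130,0,0,0],[-0.5,25,-140,0,0,0]]' 0; python3 t.py 667 131 109 42 -8
```

```text
t: 7.65
eef_pos: [667.4, 131.1, 117.7]
tcp_rot: [-0.141, 0.001, -0.836]
ft_force: [-0.2, -0.3, -0.5]
opening: 0.16
t 7.65 pos [667.4 131.1 117.7] q [-0.25  0.88  2.12  2.14  1.36 -1.46] F [-0.2 -0.3 -0.5] op 0.16 ydir [ 0.73  0.66 -0.14] z [0.1  0.09 0.99]
row [-0.2, 0.9, -8.7, 0.1, -0.0, -0.1]
ik [-0.25  0.9   2.12  2.15  1.37 -1.47] 7.755022579658544e-10
```

```bash
python3 -m crank '[[0,1,-5,0,0,0],[0,1,-9,0,0,0],[0,1,-9,0,0,0]]' 0
python3 - <<'E'
from h import *
c,p,d=grab("side","s5");crop(p,100,100,260,240,4,"pics/s5c.png")
E
```

```text
t: 7.95
eef_pos: [667.4, 130.8, 109.4]
tcp_rot: [-0.14, 0.0, -0.836]
ft_force: [-0.7, 0.2, -0.6]
opening: 0.156
```

View pics/s5c.png

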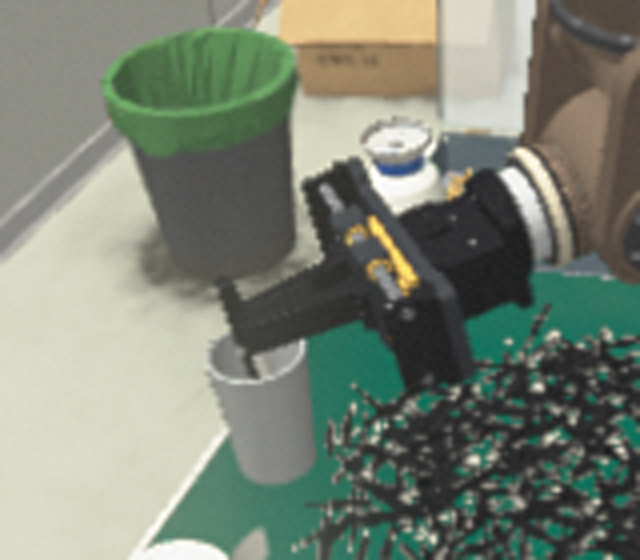

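```bash
python3 -m crank '[[0,0,0,0,0,0],[0,0,0,0,0,0],[0,0,0,0,0,0],[0,0,0,0,0,0]]' 0.6; python3 -m crank '[[0,-15,3,0,0,0],[0,-40,6,0,0,0],[0,-75,12,0,0,0],[0,-110,20,0,0,0],[0,-130,30,0,0,0]]' 0.6
python3 - <<'E'
from h import *
log();c,p,d=grab("side","s6");crop(p,100,100,260,240,4,"pics/s6c.png")
E
```

```text
t: 8.4
eef_pos: [667.4, 130.9, 109.9]
tcp_rot: [-0.14, -0.0, -0.836]
ft_force: [0.3, 0.3, 0.3]
opening: 0.438
t: 8.9
eef_pos: [573.0, 45.8, 158.4]
tcp_rot: [-0.14, 0.001, -0.837]
ft_force: [0.8, -0.7, 0.3]
opening: 0.602
```

View pics/s6c.png

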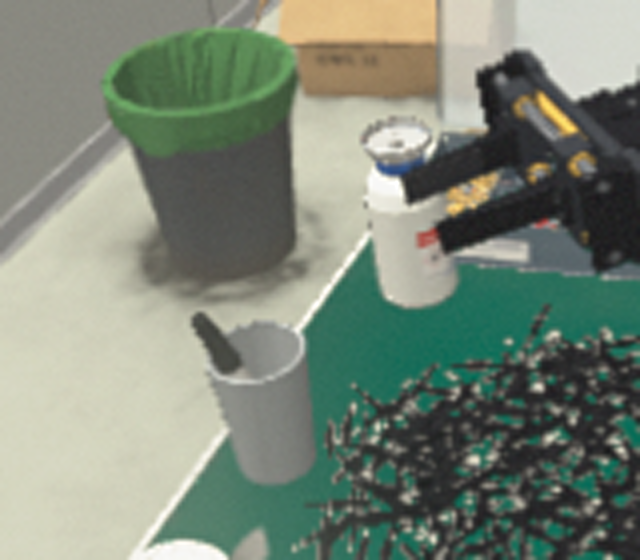

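The black end of the marker stands out of the steel cup at crop (215,345) and leans on the rim, released. Next is the handle.

```bash
python3 w.py 520 230 320 120.8
```

```text
t 8.95 pos [572.3  44.8 159.9] q [-0.52  0.79  2.31  1.89  1.42 -1.53] F [ 1.5 -1.4  1.1] op 0.6
row [-172.8, 61.8, 170.3, -67.8, -64.1, 55.7]
```

```bash
python3 -m crank '[[-20,8,45,0,0,0],[-60,25,90,-8,-8,7],[-173,62,170,-68,-64,56],[-173,62,170,-68,-64,56],[-173,62,170,-68,-64,56]]' 0.6; python3 w.py 480 300 320 120.8
```

```text
t: 9.45
eef_pos: [520.6, 225.6, 318.1]
tcp_rot: [-0.57, -0.231, -0.425]
ft_force: [0.7, 0.1, -2.1]
opening: 0.6
t 9.45 pos [520.6 225.6 318.1] q [-0.09  0.2   2.11  1.41  0.87 -0.82] F [ 0.7  0.1 -2.1] op 0.6
row [-65.4, 33.6, 42.2, -46.2, -43.6, 38.1]
```

```bash
python3 -m crank '[[-65,34,42,-46,-44,38],[-65,34,42,-46,-44,38],[-65,34,42,-46,-44,38],[-65,34,42,-46,-44,38],[-65,34,42,-46,-44,38]]' 0.6; python3 w.py 446 360.5 180 120.8
```

```text
t: 9.95
eef_pos: [480.1, 299.3, 320.1]
tcp_rot: [-1.188, -0.218, 0.174]
ft_force: [0.3, -0.4, -0.7]
opening: 0.601
t 9.95 pos [480.1 299.3 320.1] q [ 0.27  0.21  1.78  0.45  0.95 -0.17] F [ 0.3 -0.4 -0.7] op 0.601
row [-52.7, 147.1, 12.2, -19.3, -18.1, 16.1]
```

```bash
python3 -m crank '[[-53,147,12,-19,-18,16],[-53,147,12,-19,-18,16],[-53,147,12,-19,-18,16],[-53,147,12,-19,-18,16],[-53,147,12,-19,-18,16]]' 0.6;python3 w.py 446 360.5 160 120.8
python3 - <<'E'
from h import *
c,p,d=grab("wrist","w7");W=world(c,d)
a=np.radians(30.8);X=np.array([np.cos(a),np.sin(a)]);Y=np.array([-X[1],X[0]]);H=np.array([446,360.5])
x=(W[...,:2]-H)@X;y=(W[...,:2]-H)@Y;z=W[...,2]
m=(z>76)&(z<92)&(abs(x)<25)&(abs(y)<45)
P=plane(c,np.argwhere(m)[:,::-1],82)[:,:2]; print("bar",cv2.minAreaRect(P.astype(np.float32)),P.mean(0),np.percentile(z[m],90))
E
```

```text
t: 10.45
eef_pos: [444.4, 361.2, 177.8]
tcp_rot: [-1.566, 0.002, 0.541]
ft_force: [0.1, 0.4, 0.2]
opening: 0.597
t 10.45 pos [444.4 361.2 177.8] q [0.56 0.46 1.73 0.01 0.95 0.02] F [0.1 0.4 0.2] op 0.597
row [1.0, 17.8, -1.5, -0.2, 0.2, -0.1]
bar ((446.49755859375, 360.411865234375), (9.695188522338867, 65.27175903320312), 30.781455993652344) [445.83203032 361.02632047] 85.78106011085646
```

View pics/w7.png

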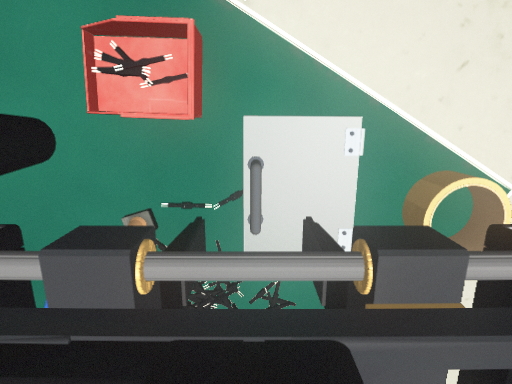

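The bar at image (256,197) measures (446.3,360.6) again and is centred between the fingers. Descend and grip.

```bash
python3 -m crank '[[1.5,40,-1,0,0,0],[1.5,80,-1,0,0,0],[1.5,103,-1,0,0,0],[1.5,110,-1,0,0,0],[1.5,110,-1,0,0,0]]' 0.5; python3 -m crank '[[0,0,0,0,0,0],[0,0,0,0,0,0],[0,0,0,0,0,0],[0,0,0,0,0,0],[0,0,0,0,0,0]]' 0
python3 - <<'E'
from h import *
s=log();print(s["eef_pos"].round(1),s["tcp_rot"].round(3))
# arc rows: bar relative to hinge
th=np.arange(0,1.86,.1)
p0=np.array([-100,33]);R0=Rof(s);X=az(30.8)
for t in list(th)+[1.85,1.88]:
    q=np.array([p0[0]*np.cos(t)+p0[1]*np.sin(t),-p0[0]*np.sin(t)+p0[1]*np.cos(t)])-p0
    print(round(t,2),"dX,dZ",q.round(1),"tool",(R0.T@(q[0]*X+np.array([0,0,q[1]]))).round(1))
E
```

```text
t: 11.0
eef_pos: [447.0, 360.5, 69.6]
tcp_rot: [-1.564, -0.002, 0.535]
ft_force: [-0.5, 0.6, 0.3]
opening: 0.503
t: 11.5
eef_pos: [447.1, 360.6, 69.9]
tcp_rot: [-1.564, -0.003, 0.535]
ft_force: [0.2, -0.5, 0.4]
opening: 0.136
[447.1 360.6  69.9] [-1.564 -0.003  0.535]
0.0 dX,dZ [0. 0.] tool [0. 0. 0.]
0.1 dX,dZ [3.8 9.8] tool [ 3.8 -9.8  0.1]
0.2 dX,dZ [ 8.5 19.2] tool [  8.6 -19.2   0.2]
0.3 dX,dZ [14.2 28.1] tool [ 14.3 -28.    0.2]
0.4 dX,dZ [20.7 36.3] tool [ 20.8 -36.3   0.3]
0.5 dX,dZ [28.1 43.9] tool [ 28.2 -43.8   0.4]
0.6 dX,dZ [36.1 50.7] tool [ 36.2 -50.6   0.4]
0.7 dX,dZ [44.8 56.7] tool [ 44.9 -56.5   0.5]
0.8 dX,dZ [54.  61.7] tool [ 54.2 -61.6   0.6]
0.9 dX,dZ [63.7 65.8] tool [ 63.9 -65.7   0.6]
1.0 dX,dZ [73.7 69. ] tool [ 73.9 -68.8   0.7]
1.1 dX,dZ [84.1 71.1] tool [ 84.2 -70.9   0.7]
1.2 dX,dZ [94.5 72.2] tool [ 94.7 -71.9   0.7]
1.3 dX,dZ [105.   72.2] tool [105.2 -71.9   0.7]
1.4 dX,dZ [115.5  71.2] tool [115.7 -70.9   0.8]
1.5 dX,dZ [125.8  69.1] tool [126.  -68.8   0.8]
1.6 dX,dZ [135.9  66. ] tool [136.1 -65.6   0.8]
1.7 dX,dZ [145.6  61.9] tool [145.8 -61.5   0.7]
1.8 dX,dZ [154.9  56.9] tool [155.  -56.5   0.7]
1.85 dX,dZ [159.3  54. ] tool [159.4 -53.6   0.7]
1.88 dX,dZ [161.9  52.2] tool [162.  -51.8   0.7]
```

```bash
python3 -m crank '[[1.5,-4,0,0,0,0],[3.8,-9.8,0,0,0,0],[6,-14.5,0,0,0,0],[8.6,-19.2,0,0,0,0],[8.6,-19.2,0,0,0,0]]' 0
python3 - <<'E'
from h import *
s=log();c,p,d=grab("side","s8");crop(p,120,220,280,360,4,"pics/s8c.png")
E
```

```text
t: 12.0
eef_pos: [453.9, 364.6, 89.9]
tcp_rot: [-1.564, -0.001, 0.536]
ft_force: [-6.4, -3.6, 3.3]
opening: 0.097
```

View pics/s8c.png

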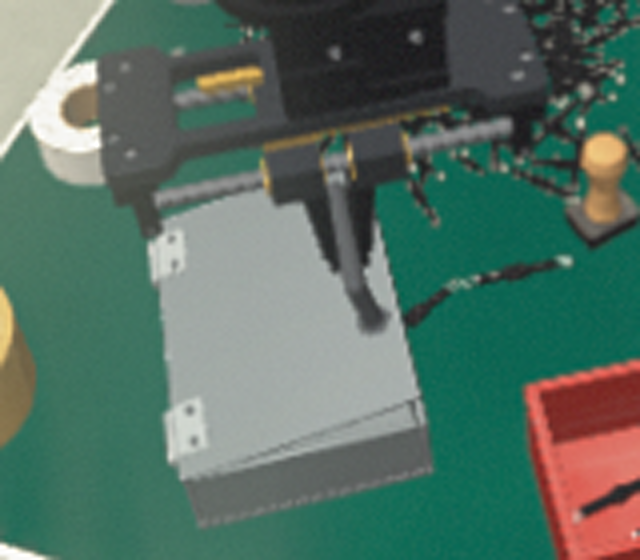

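```bash
python3 -m crank '[[6,-8.5,0,0,0,0],[12.5,-17,0,0,0,0],[20,-24.3,0,0,0,0],[28,-31,0,0,0,0],[36.5,-37,0,0,0,0]]' 0; python3 -m crank '[[4,-2.5,0,0,0,0],[13,-8,0,0,0,0],[23,-12,0,0,0,0],[33,-15,0,0,0,0],[33,-15,0,0,0,0]]' 0;  python3 - <<'E'
from h import *
s=log();X=az(30.8);d=s["eef_pos"]-[447.1,360.6,69.9];print(d@X,d@az(120.8),d[2])
c,p,d=grab("side","s9");crop(p,120,220,280,360,4,"pics/s9c.png")
E
```

```text
t: 12.55
eef_pos: [484.1, 382.3, 128.4]
tcp_rot: [-1.564, 0.003, 0.536]
ft_force: [-6.5, -7.0, 8.0]
opening: 0.095
t: 13.05
eef_pos: [514.3, 400.1, 144.4]
tcp_rot: [-1.564, -0.0, 0.536]
ft_force: [-0.6, -1.7, 5.8]
opening: 0.097
77.88613427714253 -0.5007087588835688 74.45109660630018
```

View pics/s9c.png

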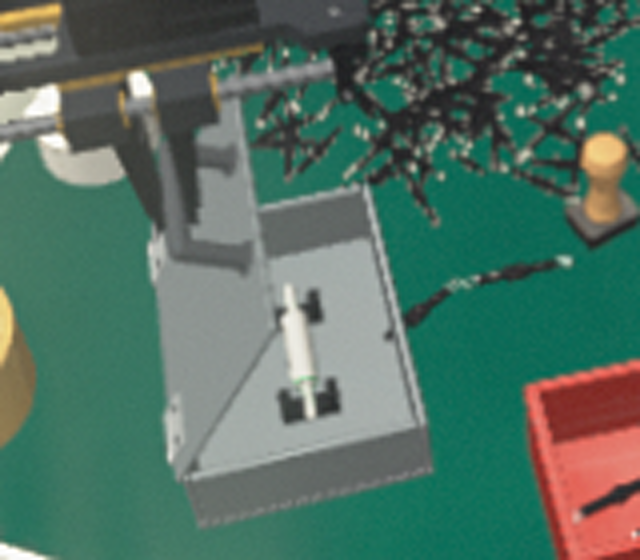

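```bash
python3 -m crank '[[6,1.5,0.5,0,0,0],[16.6,2,0.5,0,0,0],[27,2.3,0.5,0,0,0],[37.6,3.3,0.5,0,0,0],[48,5.4,0.5,0,0,0]]' 0
python3 - <<'E'
from h import *
s=log();X=az(30.8);d=s["eef_pos"]-[447.1,360.6,69.9];print(d@X,d@az(120.8),d[2])
E
```

```text
t: 13.6
eef_pos: [556.4, 425.1, 140.8]
tcp_rot: [-1.564, -0.004, 0.536]
ft_force: [-0.4, -4.0, 2.7]
opening: 0.095
126.84492288996776 -0.578651105742594 70.87681646758475
```

```bash
python3 -m crank '[[9.3,4,0,0,0,0],[19,8.5,0,0,0,0],[28,13.5,0,0,0,0],[32.5,17,0,0,0,0],[35,19,0,0,0,0]]' 0
python3 - <<'E'
from h import *
s=log();X=az(30.8);d=s["eef_pos"]-[447.1,360.6,69.9];print(d@X,d@az(120.8),d[2])
E
```

```text
t: 14.1
eef_pos: [584.4, 441.7, 124.1]
tcp_rot: [-1.565, 0.003, 0.536]
ft_force: [-30.0, -23.6, 44.5]
opening: 0.096
159.48449248111527 -0.6693068780449067 54.16672027253402
```

```bash
python3 -m crank '[[-1.5,-1.5,0,0,0,0],[-1.5,-1.5,0,0,0,0]]' 0; python3 -m crank '[[0,0,0,0,0,0],[0,0,0,0,0,0]]' 0.2;python3 - <<'E'
from h import *
s=log();X=az(30.8);d=s["eef_pos"]-[447.1,360.6,69.9];print(d@X,d[2])
c,p,d=grab("side","s10");crop(p,60,180,280,360,3.5,"pics/s10c.png")
E
```

```text
t: 14.3
eef_pos: [583.1, 440.8, 125.3]
tcp_rot: [-1.565, 0.003, 0.536]
ft_force: [-0.6, -3.1, 1.5]
opening: 0.099
t: 14.5
eef_pos: [583.2, 441.3, 124.7]
tcp_rot: [-1.565, 0.003, 0.536]
ft_force: [0.0, 0.7, 0.1]
opening: 0.185
158.23588594885572 54.815512515398936
```

View pics/s10c.png

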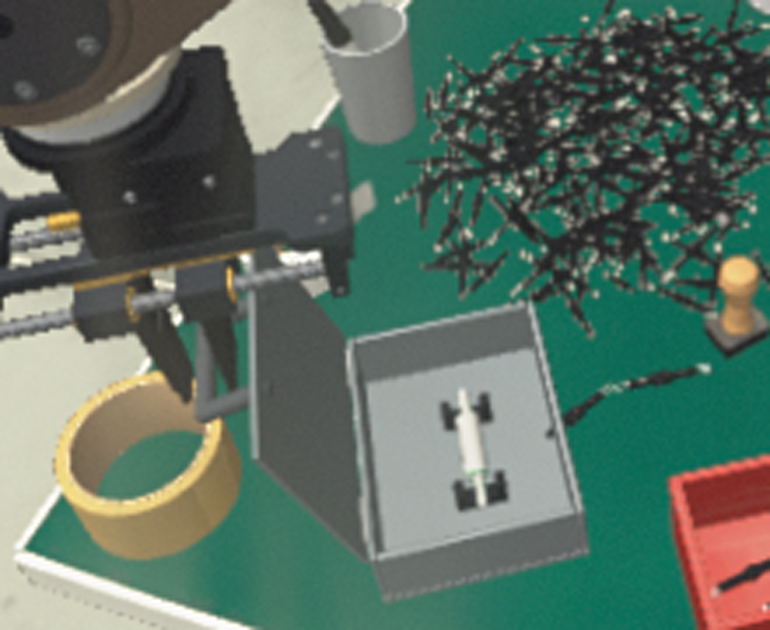

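```bash
python3 -m crank '[[0,-15,0,0,0,0],[0,-45,0,0,0,0],[0,-90,0,0,0,0],[0,-135,0,0,0,0],[0,-180,0,0,0,0]]' 0.2; python3 w.py 480 381 230 120.8
```

```text
t: 15.05
eef_pos: [583.9, 440.6, 307.8]
tcp_rot: [-1.564, 0.002, 0.537]
ft_force: [0.9, 0.6, -0.3]
opening: 0.202
t 15.05 pos [583.9 440.6 307.8] q [0.55 0.59 1.12 0.01 1.42 0.02] F [ 0.9  0.6 -0.3] op 0.202
row [-119.6, 78.0, 1.4, -0.4, -0.1, -0.1]
```

```bash
python3 -m crank '[[-120,78,1,0,0,0],[-120,78,1,0,0,0],[-120,78,1,0,0,0],[-120,78,1,0,0,0]]' 0.25
python3 - <<'E'
from h import *
s=log();print(s["eef_pos"]);c,p,d=grab("wrist","w11");W=world(c,d)
a=np.radians(30.8);X=np.array([np.cos(a),np.sin(a)]);Y=np.array([-X[1],X[0]]);H=np.array([479.8,380.6])
x=(W[...,:2]-H)@X;y=(W[...,:2]-H)@Y;z=W[...,2]
m=(abs(x)<15)&(abs(y)<48)&(z>15)&(z<40)
hsv=cv2.cvtColor(p,cv2.COLOR_BGR2HSV).astype(int)
m&=(hsv[...,2]>140)
P=plane(c,np.argwhere(m)[:,::-1],21)[:,:2];r=cv2.minAreaRect(P.astype(np.float32));print(r,m.sum(),np.percentile(z[m],[10,50,90]))
m=(x>50)&(x<130)&(abs(y)<80)&(z>60)&(z<160)
for zz in (70,90,110,130,150):
    q=m&(abs(z-zz)<8)
    print(zz,q.sum(),np.percentile(x[q],[2,10,50]) if q.sum() else "")
m=(z>15)&(x<-60)&(x>-250)&(abs(y)<150)
print("front objs",m.sum());
for xx in range(-250,-60,30):
    q=m&(abs(x-xx)<15); print(xx,q.sum(),(y[q].min(),y[q].max(),z[q].max()) if q.sum() else "")
E
```

```text
t: 15.45
eef_pos: [475.3, 378.2, 228.4]
tcp_rot: [-1.564, 0.008, 0.537]
ft_force: [1.3, 1.1, 1.6]
opening: 0.25
[475.30493328 378.16064823 228.44675566]
((483.26934814453125, 382.32110595703125), (20.655744552612305, 76.8638687133789), 30.064350128173828) 469 [20.66816023 24.0664255  26.08714704]
70 803 [65.014401   65.57839467 67.45568482]
90 925 [70.54984249 71.15993978 73.06638184]
110 1067 [76.19859865 76.81300975 78.70013016]
130 1418 [81.95632334 82.54015546 84.75288623]
150 1687 [87.20177165 88.13757207 90.35169744]
front objs 5486
-250 26 (np.float64(-96.32209980514092), np.float64(-91.77965071405687), np.float64(18.681101481334565))
-220 375 (np.float64(-148.79274887365915), np.float64(149.94609092195373), np.float64(29.0879554106711))
-190 247 (np.float64(-149.36126253483872), np.float64(135.1451290192521), np.float64(67.10393691533193))
-160 693 (np.float64(-60.25440026356428), np.float64(130.20054246303607), np.float64(65.83403270309958))
-130 134 (np.float64(68.88323609905927), np.float64(130.11741489154662), np.float64(55.80810256322519))
-100 1059 (np.float64(68.80917066770253), np.float64(149.86779531461437), np.float64(56.15232770934449))
-70 2952 (np.float64(4.062435979568203), np.float64(34.796062298318994), np.float64(341.1199134440663))
```

View pics/w11.png

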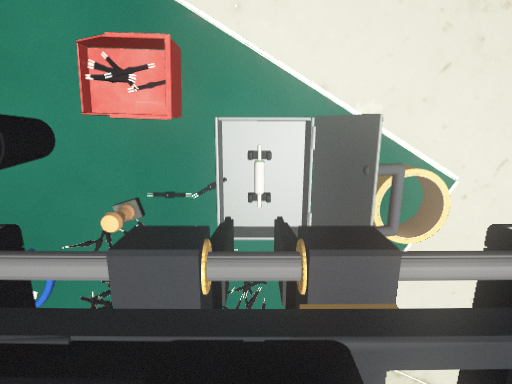

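```bash
python3 - <<'E'
from h import *
c,p,d=load("wrist","w11");W=world(c,d)
a=np.radians(30.8);X=np.array([np.cos(a),np.sin(a)]);Y=np.array([-X[1],X[0]]);H=np.array([479.8,380.6])
x=(W[...,:2]-H)@X;y=(W[...,:2]-H)@Y;z=W[...,2]
m=(abs(x)<20)&(abs(y)<50)&(z>14)&(z<40)
P=plane(c,np.argwhere(m)[:,::-1],20)[:,:2]-H; px=P@X;py=P@Y
for a in range(-45,50,10):
    s=abs(py-a)<5; print(a,s.sum(),(px[s].min().round(1),px[s].max().round(1),px[s].mean().round(1),z[m][s].mean().round(1)) if s.sum() else "")
print(py.min(),py.max())
crop(p,200,100,330,250,5,"pics/w11c.png")
E
python3 t.py 479 380 150 30.8 -74 120.8
```

```text
-45 0 
-35 46 (np.float64(-13.9), np.float64(14.0), np.float64(-0.1), np.float64(22.1))
-25 110 (np.float64(-13.9), np.float64(14.0), np.float64(-0.0), np.float64(21.6))
-15 87 (np.float64(-6.3), np.float64(6.3), np.float64(-0.1), np.float64(24.3))
-5 88 (np.float64(-6.3), np.float64(6.3), np.float64(-0.0), np.float64(24.4))
5 88 (np.float64(-6.3), np.float64(6.2), np.float64(-0.0), np.float64(24.2))
15 84 (np.float64(-6.3), np.float64(6.1), np.float64(-0.1), np.float64(23.8))
25 118 (np.float64(-13.6), np.float64(14.6), np.float64(0.2), np.float64(21.4))
35 29 (np.float64(-13.6), np.float64(13.4), np.float64(-0.1), np.float64(21.0))
45 0 
-38.94078903975322 38.10429405826033
t 15.5 pos [478.4 379.9 230.5] q [0.56 0.46 1.57 0.01 1.11 0.02] F [1.  0.8 1.1] op 0.251 ydir [-0.01  0.   -1.  ] z [-0.51  0.86  0.01]
row [0.8, 80.5, -0.8, -0.4, -0.1, -16.2]
ik [ 0.57  0.46  1.86 -0.02  0.54  0.04] 5.840587218636738e-11
```

View pics/w11c.png

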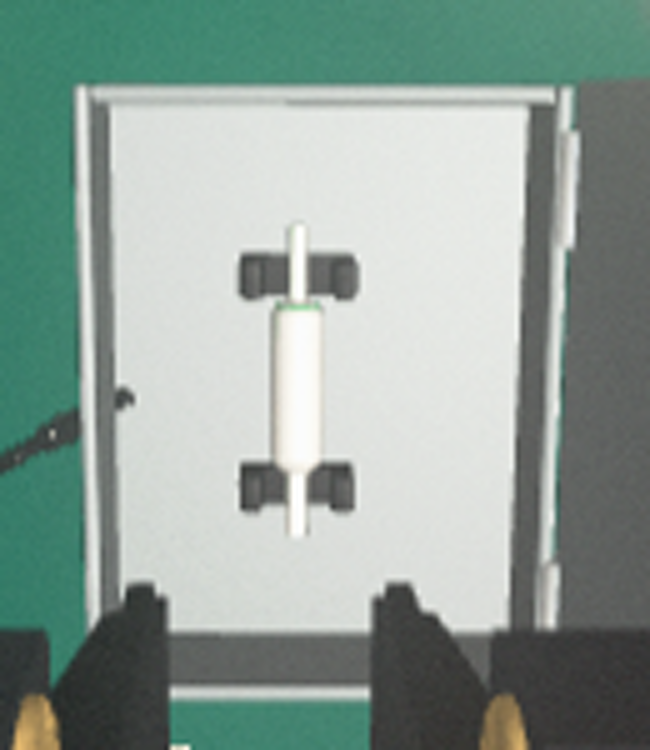

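```bash
python3 -m crank '[[2,40,-1,0,0,-8],[3,80,-1,0,0,-16],[3,100,-1,0,0,-16],[3,120,-1,0,0,-16],[3,120,-1,0,0,-16]]' 0.27; python3 t.py 481.5 381.6 60 30.8 -74 120.8;python3 t.py 481.5 381.6 12 30.8 -74 120.8
```

```text
t: 16.0
eef_pos: [481.4, 381.4, 109.2]
tcp_rot: [-1.564, -0.275, 0.535]
ft_force: [-0.3, -1.0, -0.2]
opening: 0.27
t 16.0 pos [481.4 381.4 109.2] q [ 0.56  0.52  1.88 -0.    0.46  0.03] F [-0.3 -1.  -0.2] op 0.27 ydir [ 0.23  0.14 -0.96] z [-0.51  0.86  0.01]
row [-13.1, 47.4, -0.2, -0.3, -0.1, -0.3]
ik [ 0.57  0.6   1.92 -0.02  0.34  0.05] 2.8944410420841018e-12
t 16.0 pos [481.4 381.4 109.2] q [ 0.56  0.52  1.88 -0.    0.46  0.03] F [-0.3 -1.  -0.2] op 0.27 ydir [ 0.23  0.14 -0.96] z [-0.51  0.86  0.01]
row [-26.1, 93.6, -0.5, -0.3, -0.1, -0.3]
ik [ 0.57  0.68  1.94 -0.03  0.24  0.06] 1.759450634644971e-10
```

```bash
python3 -m crank '[[-7,24,0,0,0,0],[-13,47,0,0,0,0],[-18,64,-0.5,0,0,0],[-18,64,-0.5,0,0,0]]' 0.27;  python3 t.py 481.5 381.6 12 30.8 -74 120.8
python3 - <<'E'
from h import *
c,p,d=grab("wrist","w12");c,p,d=grab("side","s12");crop(p,100,180,300,350,4,"pics/s12c.png")
E
```

```text
t: 16.4
eef_pos: [482.6, 382.0, 42.4]
tcp_rot: [-1.564, -0.274, 0.535]
ft_force: [0.1, 0.5, 0.6]
opening: 0.269
t 16.4 pos [482.6 382.   42.4] q [ 0.56  0.63  1.92 -0.    0.31  0.03] F [0.1 0.5 0.6] op 0.269 ydir [ 0.23  0.14 -0.96] z [-0.51  0.86  0.01]
row [-9.3, 28.9, 0.0, -0.3, -0.2, -0.3]
ik [ 0.57  0.68  1.94 -0.03  0.24  0.06] 1.750040060591891e-14
```

View pics/w12.png

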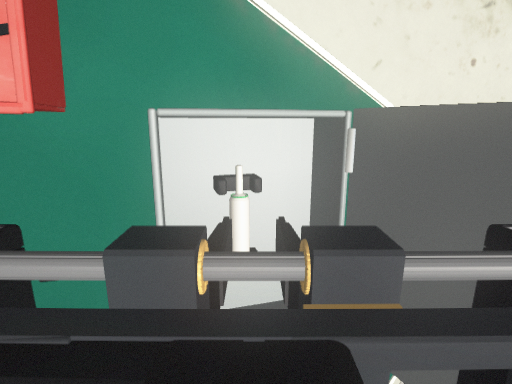

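View pics/s12c.png

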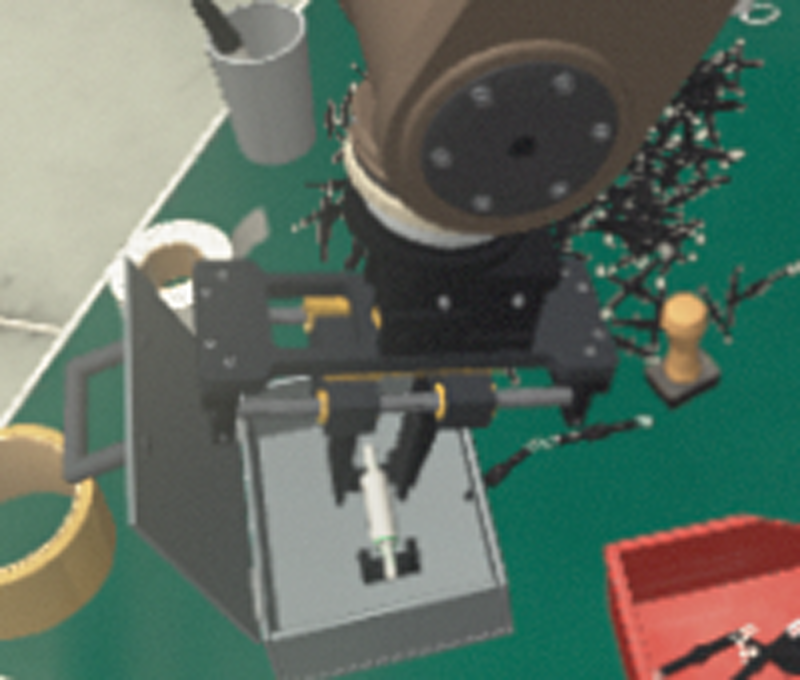

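The +X end of the gripper body clears the raised cover and the fingers straddle the gauge. Continue down slowly.

```bash
python3 -m crank '[[-3,10,0,0,0,0],[-6.5,20,0,0,0,0],[-9,28,0,0,0,0],[-9,28.5,0,0,0,0],[-9,28.5,0,0,0,0]]' 0.25;  python3 t.py 481.5 381.6 12 30.8 -74 120.8
python3 - <<'E'
from h import *
c,p,d=grab("side","s13");crop(p,100,180,300,350,4,"pics/s13c.png")
E
```

```text
t: 17.0
eef_pos: [481.9, 381.9, 14.0]
tcp_rot: [-1.564, -0.276, 0.535]
ft_force: [0.9, -0.5, 0.8]
opening: 0.25
t 17.0 pos [481.9 381.9  14. ] q [ 0.56  0.68  1.94 -0.    0.25  0.03] F [ 0.9 -0.5  0.8] op 0.25 ydir [ 0.23  0.14 -0.96] z [-0.51  0.86  0.01]
row [-1.0, 1.7, -0.1, -0.3, -0.2, -0.2]
ik [ 0.57  0.68  1.94 -0.03  0.24  0.06] 9.54953834425633e-10
```

View pics/s13c.png

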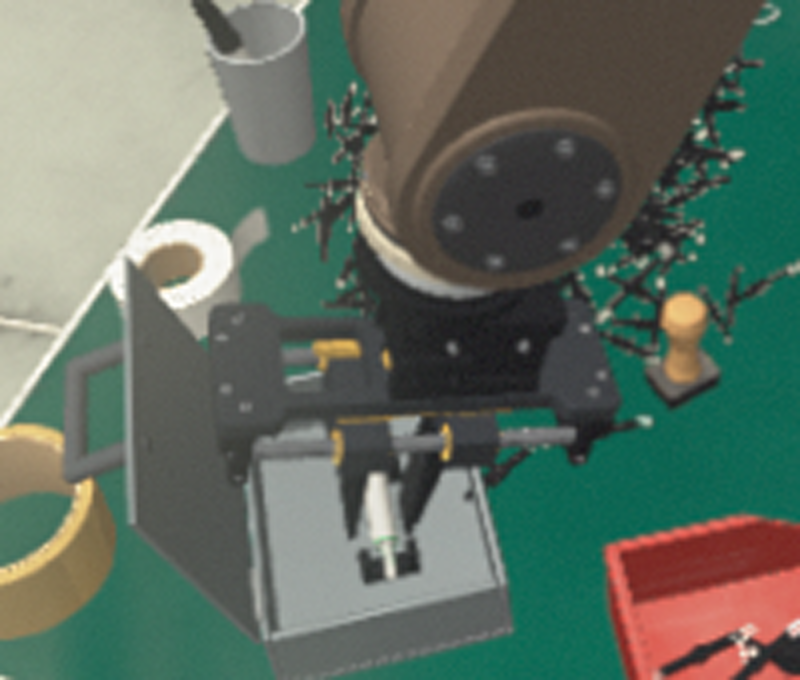

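```bash
python3 -m crank '[[-1,1.5,0,0,0,0],[-1,1.5,0,0,0,0]]' 0.25; python3 -m crank '[[0,0,0,0,0,0],[0,0,0,0,0,0],[0,0,0,0,0,0],[0,0,0,0,0,0],[0,0,0,0,0,0]]' 0; python3 w.py 0 0 0 0|head -1
```

```text
t: 17.25
eef_pos: [481.5, 381.7, 12.6]
tcp_rot: [-1.564, -0.277, 0.535]
ft_force: [-0.3, -0.3, -0.2]
opening: 0.249
t: 17.75
eef_pos: [481.5, 381.7, 12.9]
tcp_rot: [-1.564, -0.277, 0.535]
ft_force: [-2.1, -1.6, 5.1]
opening: 0.149
t 17.75 pos [481.5 381.7  12.9] q [ 0.56  0.68  1.94 -0.    0.24  0.03] F [-2.1 -1.6  5.1] op 0.149
```

```bash
python3 -m crank '[[0,0,0,0,0,0],[0,0,0,0,0,0],[0,0,0,0,0,0]]' 0;  python3 t.py 481.5 381.6 200 30.8 -74 120.8
```

```text
t: 18.05
eef_pos: [481.5, 381.7, 12.9]
tcp_rot: [-1.564, -0.277, 0.535]
ft_force: [-2.2, -1.6, 3.5]
opening: 0.148
t 18.05 pos [481.5 381.7  12.9] q [ 0.56  0.68  1.94 -0.    0.24  0.03] F [-2.2 -1.6  3.5] op 0.148 ydir [ 0.23  0.15 -0.96] z [-0.51  0.86  0.01]
row [51.1, -180.0, 1.1, -0.3, -0.2, -0.1]
ik [ 0.57  0.4   1.8  -0.01  0.67  0.04] 2.5886312951517896e-10
```

```bash
python3 -m crank '[[3,-10,0,0,0,0],[8,-28,0,0,0,0],[14,-50,0,0,0,0],[22,-78,0,0,0,0],[22,-78,0,0,0,0]]' 0
python3 - <<'E'
from h import *
log();c,p,d=grab("side","s14");crop(p,100,180,300,350,4,"pics/s14c.png");c,p,d=grab("wrist","w14")
E
```

```text
t: 18.55
eef_pos: [483.0, 382.1, 97.9]
tcp_rot: [-1.564, -0.283, 0.535]
ft_force: [0.5, -0.1, -0.8]
opening: 0.146
```

View pics/s14c.png

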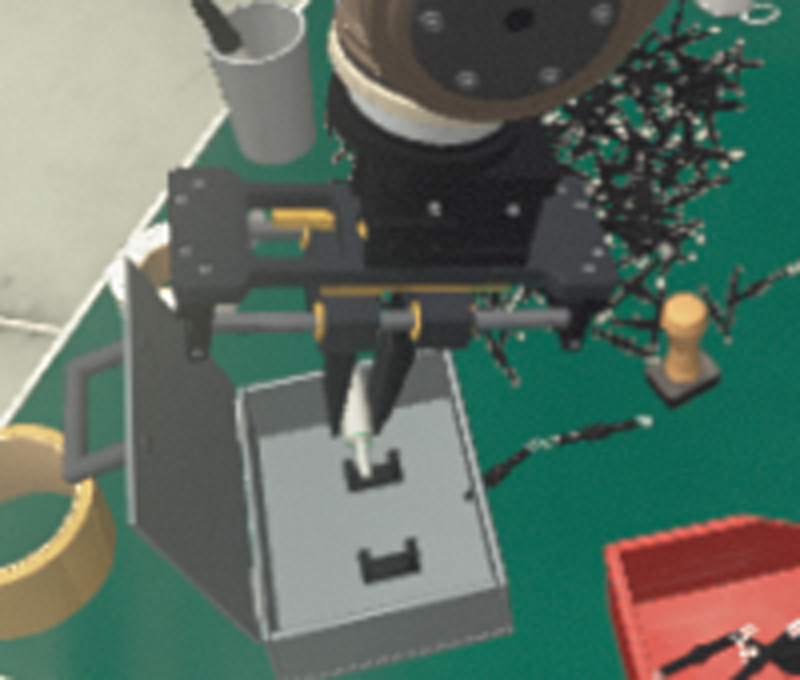

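View pics/w14.png

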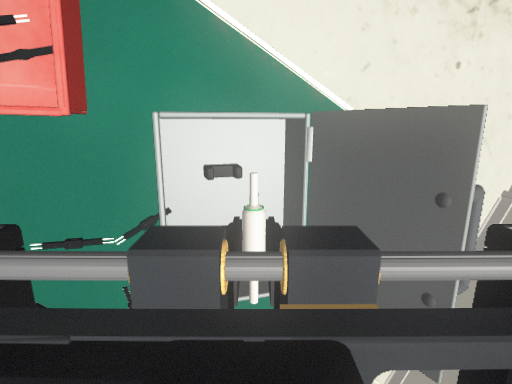

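The gauge is held level between the pads, clear of the saddles. Now to the pad.

```bash
python3 t.py 393 -240 152 -41 -74 49; python3 t.py 560 100 250 5 -74 95
```

```text
t 18.65 pos [481.8 381.3  94.6] q [ 0.56  0.55  1.9  -0.    0.42  0.03] F [ 0.   0.2 -0.9] op 0.144 ydir [ 0.23  0.15 -0.96] z [-0.51  0.86  0.01]
row [-362.2, -166.4, -488.1, -20.1, 68.9, -0.3]
ik [-0.69  0.27  2.19 -0.02  0.39  0.05] 5.684341886080802e-16
t 18.65 pos [481.8 381.3  94.6] q [ 0.56  0.55  1.9  -0.    0.42  0.03] F [ 0.   0.2 -0.9] op 0.144 ydir [ 0.23  0.15 -0.96] z [-0.51  0.86  0.01]
row [-30.5, -172.2, -280.7, -7.4, 24.7, -0.2]
ik [ 0.06  0.28  1.84  0.01  0.75 -0.04] 2.220863315798544e-12
```

First straight up, then towards the waypoint.

```bash
python3 -m crank '[[12,-40,0,0,0,0],[23,-80,0,0,0,0],[34,-120,0,0,0,0],[36,-130,-40,0,0,0],[30,-140,-80,-2,5,0]]' 0; python3 t.py 560 100 260 5 -74 95
```

```text
t: 19.15
eef_pos: [515.6, 306.4, 237.4]
tcp_rot: [-1.574, -0.279, 0.445]
ft_force: [0.4, 0.6, -1.2]
opening: 0.148
t 19.15 pos [515.6 306.4 237.4] q [ 0.43  0.34  1.79  0.    0.74 -0.02] F [ 0.4  0.6 -1.2] op 0.148 ydir [ 0.25  0.12 -0.96] z [-0.43  0.9  -0.  ]
row [-40.7, -34.5, -205.5, -5.5, 19.7, 0.0]
ik [ 0.06  0.27  1.82  0.01  0.77 -0.04] 2.2737367544323206e-15
```

```bash
python3 -m crank '[[-41,-34,-205,-5.5,20,0],[-41,-34,-205,-5.5,20,0],[-41,-34,-205,-5.5,20,0],[-41,-34,-205,-5.5,20,0],[-41,-34,-205,-5.5,20,0]]' 0; python3 t.py 480 -120 240 -22 -74 68
```

```text
t: 19.65
eef_pos: [560.2, 96.6, 258.8]
tcp_rot: [-1.571, -0.278, 0.079]
ft_force: [-1.0, 0.8, -0.6]
opening: 0.15
t 19.65 pos [560.2  96.6 258.8] q [ 0.05  0.27  1.83  0.01  0.77 -0.04] F [-1.   0.8 -0.6] op 0.15 ydir [ 0.27  0.02 -0.96] z [-0.08  1.    0.  ]
row [-98.5, -8.6, -209.5, -7.3, 25.5, -0.1]
ik [-0.38  0.18  2.01 -0.    0.68  0.01] 2.548230870463634e-10
```

```bash
python3 -m crank '[[-98,-9,-210,-7,25.5,0],[-98,-9,-210,-7,25.5,0],[-98,-9,-210,-7,25.5,0],[-98,-9,-210,-7,25.5,0],[-98,-9,-210,-7,25.5,0]]' 0; python3 t.py 393 -240 180 -41 -74 49
```

```text
t: 20.15
eef_pos: [479.0, -122.2, 239.2]
tcp_rot: [-1.566, -0.275, -0.385]
ft_force: [0.2, 0.1, -0.8]
opening: 0.145
t 20.15 pos [ 479.  -122.2  239.2] q [-0.39  0.18  2.01  0.01  0.68 -0.01] F [ 0.2  0.1 -0.8] op 0.145 ydir [ 0.25 -0.1  -0.96] z [0.37 0.93 0.  ]
row [-50.2, 46.7, -141.7, -5.5, 18.2, -0.3]
ik [-0.69  0.22  2.16 -0.02  0.48  0.04] 2.2737367544323206e-15
```

```bash
python3 -m crank '[[-50,47,-142,-5.5,18,-0.3],[-50,47,-142,-5.5,18,-0.3],[-50,47,-142,-5.5,18,-0.3],[-50,47,-142,-5.5,18,-0.3],[-50,47,-142,-5.5,18,-0.3]]' 0; python3 t.py 393 -240 152 -41 -74 49;python3 - <<'E'
from h import *
c,p,d=grab("side","s15");crop(p,180,40,400,220,3.5,"pics/s15c.png");c,p,d=grab("scene","sc15");c,p,d=grab("wrist","w15")
E
```

```text
t: 20.65
eef_pos: [391.8, -241.2, 178.3]
tcp_rot: [-1.573, -0.277, -0.715]
ft_force: [0.8, 0.1, -0.9]
opening: 0.147
t 20.65 pos [ 391.8 -241.2  178.3] q [-0.69  0.23  2.16 -0.02  0.48  0.04] F [ 0.8  0.1 -0.9] op 0.147 ydir [ 0.21 -0.18 -0.96] z [ 0.66  0.75 -0.  ]
row [-7.1, 25.3, 1.8, 0.1, 0.0, -0.1]
ik [-0.69  0.27  2.19 -0.02  0.39  0.05] 1.1368683772161603e-15
```

View pics/s15c.png

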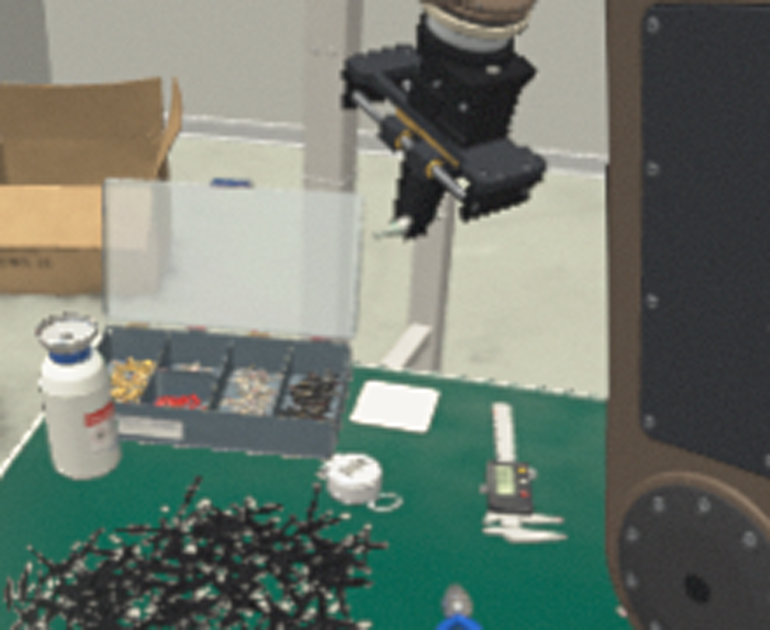

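View pics/w15.png

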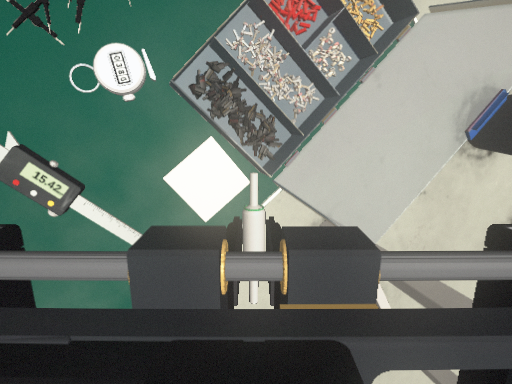

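View pics/sc15.png

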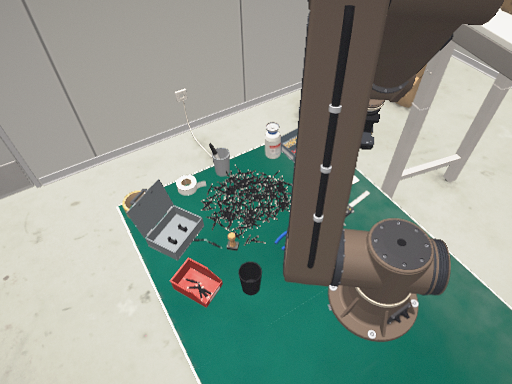

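Run:
```python
from h import *
c,p,d=load("wrist","w15");W=world(c,d)
hsv=cv2.cvtColor(p,cv2.COLOR_BGR2HSV).astype(int)
m=((hsv[...,1]<40)&(hsv[...,2]>225)&(abs(W[...,2]-4)<6)&(abs(W[...,0]-391)<60)&(abs(W[...,1]+238)<60)).astype(np.uint8)
m=cv2.morphologyEx(m,cv2.MORPH_OPEN,np.ones((5,5)))
P=plane(c,np.argwhere(m)[:,::-1],4)[:,:2];print("pad",m.sum(),cv2.minAreaRect(P.astype(np.float32)),cv2.boxPoints(cv2.minAreaRect(P.astype(np.float32))).round(0).tolist())
s=env.state();T=s["eef_pos"];R=Rof(s)
L=(W-T)@R
g=(abs(L[...,0])<9)&(abs(L[...,2])<50)&(L[...,1]>-25)&(L[...,1]<5)&(hsv[...,2]>120)
for a in (-35,-25,25,30,35,38): 
    q=g&(abs(L[...,2]-a)<3); print(a,q.sum(),L[q].mean(0).round(1) if q.sum() else "",W[q].mean(0).round(1) if q.sum() else "")
print("ends",L[g][:,2].min(),L[g][:,2].max())
for n,t in (("side","s15"),):
    c,p,d=load(n,t);V=world(c,d)
    k=(np.hypot(V[...,0]-T[0],V[...,1]-T[1])<170)&(V[...,2]>30)&(V[...,2]<165)
    k&=(d>0); q=V[k]; print(k.sum())
    for lo_ in range(30,170,20):
        r=q[(q[:,2]>=lo_)&(q[:,2]<lo_+20)]; 
        if len(r): i=np.argmin(np.hypot(*(r[:,:2]-T[:2]).T)); print(lo_,len(r),r[i].round(0),r.min(0).round(0),r.max(0).round(0))
```

```text
pad 3748 ((391.6411437988281, -238.0774688720703), (69.78682708740234, 69.28411865234375), 88.50236511230469) [[356.0, -272.0], [425.0, -274.0], [427.0, -204.0], [358.0, -202.0]]
-35 71 [ -0.1  -9.2 -35.1] [ 368.7 -264.8  188.6]
-25 32 [ -0.1  -9.3 -26.4] [ 374.4 -258.2  188.8]
25 87 [-0.  -8.5 25. ] [ 408.1 -219.5  187.8]
30 87 [ 0.  -8.4 30. ] [ 411.5 -215.7  187.7]
35 91 [-0.  -8.  35.1] [ 414.8 -211.9  187.4]
38 49 [ 0.  -8.  36.6] [ 415.8 -210.8  187.4]
ends -40.31438679168572 38.00665330374564
1644
30 360 [ 436. -232.   31.] [ 430. -280.   30.] [ 562. -129.   50.]
50 214 [ 439. -276.   51.] [ 439. -285.   50.] [ 561. -265.   70.]
70 224 [ 437. -275.   78.] [ 437. -288.   70.] [ 559. -270.   90.]
90 228 [ 439. -279.  101.] [ 438. -297.   90.] [ 557. -274.  110.]
110 221 [ 442. -289.  124.] [ 442. -301.  110.] [ 557. -280.  130.]
130 221 [ 442. -288.  135.] [ 442. -307.  130.] [ 557. -283.  150.]
150 176 [ 442. -298.  162.] [ 442. -309.  150.] [ 555. -287.  165.]
```

```bash
python3 - <<'E'
from h import *
V=np.load("pics/sideW.npy")
k=(V[...,0]>430)&(V[...,0]<580)&(V[...,1]>-400)&(V[...,1]<-265)&(V[...,2]>60)
q=V[k];print(k.sum(),q.max(0),q[np.argmax(q[:,2])])
E
python3 t.py 393 -239.5 153 -41 -74 49
```

```text
1565 [ 579.9352327  -266.26859945  185.91901206] [ 573.23672222 -287.64937509  185.91901206]
t 20.8 pos [ 393.6 -239.9  179.7] q [-0.69  0.22  2.16 -0.02  0.48  0.04] F [ 0.2  0.1 -1.8] op 0.147 ydir [ 0.21 -0.18 -0.96] z [ 0.65  0.76 -0.  ]
row [-8.1, 25.5, -0.0, 0.0, 0.2, 0.0]
ik [-0.69  0.27  2.19 -0.02  0.4   0.05] 1.1368683772161603e-15
```

```bash
python3 -m crank '[[-4,12,0.5,0.5,0,0],[-8,22,1,1,0,0],[-8,25.5,1,1,0,0],[-8,25.5,1,1,0,0],[-8,25.5,1,1,0,0]]' 0; python3 -m crank '[[0,0,0,0,0,0],[0,0,0,0,0,0],[0,0,0,0,0,0]]' 0;python3 - <<'E'
from h import *
s=log();T=s["eef_pos"];R=Rof(s);c,p,d=grab("wrist","w16");W=world(c,d);print(T.round(1),R[:,2].round(3),s["qvel"].round(3))
hsv=cv2.cvtColor(p,cv2.COLOR_BGR2HSV).astype(int);L=(W-T)@R
g=(abs(L[...,0])<9)&(abs(L[...,2])<50)&(L[...,1]>-25)&(L[...,1]<5)&(hsv[...,2]>120)
for a in (-35,-26,25,35): 
    q=g&(abs(L[...,2]-a)<3); print(a,q.sum(),W[q].mean(0).round(1))
c,p,d=grab("side","s16");V=world(c,d)
hsv=cv2.cvtColor(p,cv2.COLOR_BGR2HSV).astype(int)
for nm,a in dict(stamp=(310,400,200,300,10,70),roll=(600,730,190,310,10,40),bottle=(580,700,-150,-20,60,140)).items():
    k=(V[...,0]>a[0])&(V[...,0]<a[1])&(V[...,1]>a[2])&(V[...,1]<a[3])&(V[...,2]>a[4])&(V[...,2]<a[5]); q=V[k];print(nm,q.min(0).round(0),q.max(0).round(0))
E
```

```text
t: 21.3
eef_pos: [394.2, -238.6, 153.5]
tcp_rot: [-1.555, -0.28, -0.71]
ft_force: [-0.1, -0.5, -1.1]
opening: 0.145
t: 21.6
eef_pos: [394.3, -238.6, 153.7]
tcp_rot: [-1.555, -0.281, -0.71]
ft_force: [0.6, -0.4, -0.5]
opening: 0.145
[ 394.3 -238.6  153.7] [0.649 0.761 0.015] [-0.     0.001  0.002 -0.001  0.    -0.002]
-35 73 [ 369.6 -263.6  162.4]
-26 52 [ 374.9 -257.4  162.5]
25 87 [ 408.7 -218.2  162.6]
35 89 [ 415.3 -210.6  162.4]
stamp [335. 200.  10.] [400. 268.  65.]
roll [600. 193.  10.] [690. 298.  34.]
bottle [ 610. -109.   60.] [670. -53. 137.]
```

View pics/s16.png

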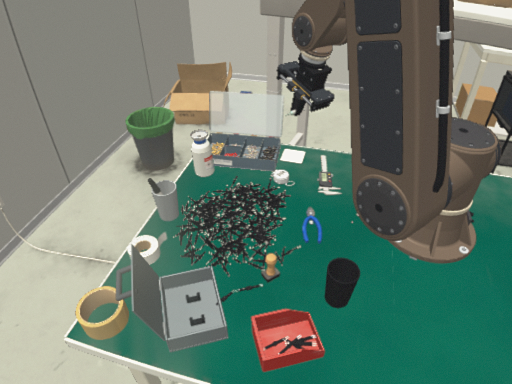

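View pics/w16.png

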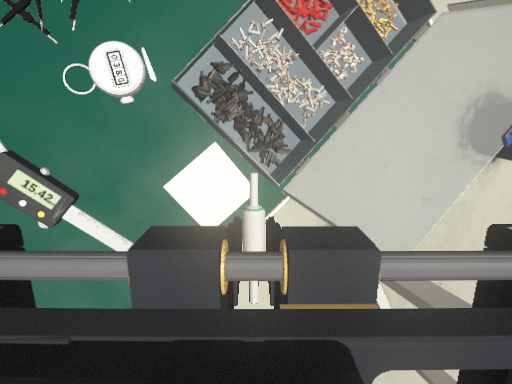

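The gauge is level (pin heights 162.4 to 162.6) and centred within about 1–2 mm of the pad centre. The marker is in the cup at side-view (155,187), the cover is open, and the bystanders haven't moved. Handing in.

```bash
python3 -c "
from cell import job,env
print(job.job_done(), env.state()['t'])"
```

```text
the job is handed in; nothing more can be done
the job is handed in; nothing more can be done
```

The job is handed in, with the gauge held level over the inspection pad, at about 22 s of the 72 s allowed. No verdict is reported back.

- **Marker:** it stands black end up in the steel cup and is released. It leans against the rim, because the cup is much wider than the pen.
- **Cover:** I lifted it by the bar handle to its end stop, about 1.85 rad, and it stayed there after I let go. The inner face measured about 16° past upright.
- **Gauge:** I gripped it by the middle with the tool tilted 16°, so the gripper body cleared the raised cover. It is now held about 1–2 mm from the pad centre, with its underside roughly 149 mm above the pad. The two ends read within 0.2 mm in height.
- **Bystanders:** the stamp, label roll and bottle measured the same at the end as at the start, within about 5 mm (noise and partial views). The black look-alike cup was never approached.

- **Force peak:** pressing the cover against its stop briefly raised the wrist force to about 59 N. That is under the 120 N limit, and it went through the fingers on the handle. I backed off straight away.
- **Camera disagreements:** the cameras differed by 2–3 mm on the handle, cup and pad positions. The later close-up wrist views settled the handle and pad; for the cup I used a mean of the two fixed cameras.

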